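# Hang the cellar key on its snap hook in the key cupboard

### The arm

A 7-joint arm with a two-finger parallel gripper is mounted at the origin on a cart in front of the work surface, level with it; the furniture and walls round the work are solid. World frame = base frame: x ahead of the robot, y to its left, z up, the work surface at z = 0. Lengths are in m, angles in degrees, forces in N, time in s.
With the tool pointing down it reaches from about 0.35 to 0.9 m from the base axis. Payload 8.1 kg.
Tool frame: the origin (TCP) lies at the very end of the fingers, on their centre line; the grasp point (between the pads) lies manip.pinch_z behind it (manip.pinch_z is the distance from the TCP to the grasp point, in m); z points along the fingers, y is the line along which they close (so a half turn about z gives the same grasp; the last joint's range is limited). The gripper opens to 92 mm and grips with 3 to 60 N. Pads are 19 mm wide; open, the fingers measure 130 mm over their backs; the gripper's body (75 mm by 190 mm) begins 47 mm behind the grasp point.
Start: joints at [67.804, 24.895, 1.432, 90.138, -0.665, 64.973, -4.303], TCP at [0.176, -0.6, 0.227] pointing down, gripper open.
Joint ranges: [-149.89, 149.89], [-25.12, 119.58], [-72.63, 75.52], [4.76, 147.25], [-75.54, 255.54], [6.69, 114.76], [-157.13, 157.13]. Speed limits (degrees/s): [127.2, 127.2, 172.46, 172.46, 180, 180, 180].

### API

Orientations are given as a 3x3 rotation matrix whose columns are the frame's x, y, z axes.
In Python, from rig import monitor, cams, job, manip gives the robot as it stands.
- The arm moves only by the tool servo_tool, never from a script. Its argument "rows" is a list that holds one entry, the list of rows, each a list of 7 numbers: the turn, a rotation vector about the tool's x, y, z in degrees, then the shift along the tool's x, y, z in mm, then the opening, from 0 (shut) to 1 (fully open). In form: [[[wx, wy, wz, tx, ty, tz, jaw], ...]]. A call has 1 to 12 rows; each row shifts and turns the commanded pose from where the row before left it, along the tool's axes as they then stand; what a row does not reach is not made up. A row lasts 1/12 s, in which the tool goes at most 41.7 mm and 7.16 degrees, less where a joint would pass 70% of its speed; a pose out of reach is approached as far as the arm can. A call is refused whole if a number of a shift passes 41.7 or a number of a turn 7.16, either way. A call with a gripper value outside its range is refused whole. The fingers move at their own pace and stop on an object; the grip force is fixed at half the most. Time passes only in rows, so rows that do not move let the fingers close. It gives the time, the measured TCP pose, the force, the opening and the grip force at its end, in the units of the state.
- monitor.state(): the state, without advancing time (a new reading comes with each control period).
- cams.read_camera(name): name is "side" or "top"; returns a dict with "image" (480x640x3 uint8, red, green, blue), "range_z" (480x640 float32, m along the optical axis (not along the pixel's ray), 0 where there is no reading), "K" (3x3 intrinsics, pixels), "k1" (the pictures are not rectified: a ray, as slopes to the right and down, at radius r is drawn at 1 + k1 r^2 times it, then the intrinsics apply), "extrinsics" (4x4, takes a point from camera to world coordinates). Camera axes: x right, y up, looking along -z (the intrinsics and any distortion apply to the point x, -y, -z); pixel columns grow to the right and rows downward; lengths in m; the calibration is good to about 2 mm. A picture is of the moment at which its call begins.
- job.job_done(): hands the job in; it is judged then, once.
The state is a dict: "clock": time; "joints": joint angles; "dq": joint speeds; "joint_efforts": joint torques, N m; "ee_pos": TCP position; "tcp_rot": TCP orientation; "ft_force": force on the tool from outside, world axes, zero at the start; "torque": the same for the moment, N m; "width": finger opening in m; "grasp_force": force on a finger pad.
Only numpy, scipy, OpenCV 4.12 (cv2) and the standard library are available. Lean on these libraries where they do the work, as an engineer would, in place of code of your own. Each camera call takes 0.05 s, during which the arm holds its last target. There are 200 camera calls.

### The job

Pick up the wooden-handled key from the worktop, reach its eye through the narrow opening of the key cupboard and hang it on the hook inside, pushing the eye right past the hook's sprung keeper so that the key hangs locked on by itself. The hook slides on its rail and may sit up to a centimetre and a half to either side of the middle, so feel for it gently, and touch neither the cupboard's door nor the frame round the opening, nor disturb the mug, the lemon and the salt shaker.

Things in the scene. Friction and masses are not known exactly. Their poses are not given: they have to be found in the camera images.
- key: The key, 159 mm long, lying flat along its x axis: a dark brown wooden grip 62 x 24 x 20 mm (x from -31 to +31), a flat steel eye plate 4 mm thick on its +x end and a key blade on its -x end (to x = -53 mm). Origin: centre of the underside of the grip; z up as it lies. Grip it across the 24 mm width. About 55 g.
- eye (a point): Centre of the hanging eye in the key's steel plate: 90 mm along +x from the key's origin and 10 mm above its underside. The eye is a through hole 16 mm long (along x) and 10 mm wide (along y), in the middle of a plate end 40 mm wide that reaches 16 mm beyond its centre. Axes as the key's.
- cupboard: Slim wooden key cupboard standing on the worktop, 150 wide (cornice 170) x 68 deep x 306 mm high, fixed. Origin: centre of its underside; x points from its open front to its back, y to its left as seen by someone facing it, z up. The front plane is at x = -34 mm. Its door is folded back to the left and stays there; it stands 45 mm or less before the front plane, left of y = +57 mm.
- frame: The cupboard's face frame with the door, same origin and axes as the cupboard. The clear opening is 98 mm wide (y -49 to +49) and runs from z = 32 to z = 270 mm; the frame is 12 mm thick.
- rail: Aluminium rail across the inside of the cupboard's back, 126 mm long, with one steel hook clipped on it. Origin: middle of the rail's front face, 195 mm above the worktop, 54 mm behind the front plane; axes as the cupboard's. The hook sits stiffly anywhere from 15 mm left to 15 mm right (y) of the rail's middle; that offset is not reported: see it or feel for it with the eye plate.
- mid_tip (a point): Where the hook's tip is when the hook sits at the rail's middle (fixed to the rail; axes as the cupboard's). The hook is a straight round peg 7 mm thick, 51 mm long, from the rail's front face at z = 0 out of the cupboard and up at 45 degrees, along (-0.707, 0, +0.707). Only the y of the real tip differs from this point, by up to 15 mm.
- mid_keeper (a point): Where the free end of the keeper is when the hook sits at the rail's middle (fixed to the rail). The sprung brass keeper is hinged in the peg 5 mm behind its tip and slants up and back; its free end is 29 mm from the rail along the peg and 12 mm over the peg's axis. An eye slid down the peg folds it under some 3 to 6 N; it snaps up behind the eye and locks it on.
- mug_a: Striped mug, 81 x 116 x 94 mm, bystander. Origin: centre of its underside.
- salt_shaker: Salt shaker, 44 x 44 x 90 mm, bystander. Origin: centre of its underside.
- lemon: Lemon, 78 x 55 x 56 mm, bystander. Origin: centre of its underside.

How it is judged:
By the outcome, as a careful person would: the job done as asked, in the order asked, and still so for the second after the job is handed in, with the robot touching nothing.
It also fails if it takes over 70 s, if anything falls off the work surface, if the arm or the gripper's body presses on something with over 40 N, if the wrist force passes 120 N, or if a joint passes its speed limit or range.

## Working session

There is one attempt and no reset: what is moved stays moved. The work goes in short steps, Python scripts to look and compute and a tool call to move; the robot and the scene stay as the last step left them, time stands still between calls to the robot, and variables do not carry over. Pictures are saved under pics/ and viewed, at most 10 in all, crops included, and the job is handed in when it is done.

Besides the shell and the picture viewer there is one more tool, called after "Emit:" as name(argument=value, ...) on one line, values as JSON. servo_tool: Moves the arm, as the interface text tells. Its arguments: {"type":"object","properties":{"rows":{"type":"array"}},"required":["rows"]}

```bash
mkdir -p pics
cat > h.py <<'E'
import numpy as np, cv2
from rig import monitor, cams, job, manip
def shot(n,f):
    c=cams.read_camera(n); cv2.imwrite(f'pics/{f}.png',c['image'][:,:,::-1]); np.savez(f'pics/{f}.npz',**{k:c[k] for k in('image','range_z','K','k1','extrinsics')}); return c
def load(f): return dict(np.load(f'pics/{f}.npz'))
def ray(c,u,v):
    K=c['K']; d=np.array([(u-K[0,2])/K[0,0],(v-K[1,2])/K[1,1]]); s=d.copy()
    for _ in range(20): s=d/(1+float(c['k1'])*(s@s))
    return np.array([s[0],-s[1],-1.])
def pt(c,u,v,z=None):
    r=ray(c,u,v); E=c['extrinsics']
    if z is None: z=float(np.median(c['range_z'][int(v)-1:int(v)+2,int(u)-1:int(u)+2]))
    return (E@np.append(r*z,1))[:3]
def onz(c,u,v,h):
    E=c['extrinsics']; d=E[:3,:3]@ray(c,u,v); o=E[:3,3]; return o+d*(h-o[2])/d[2]
def tri(c1,p1,c2,p2):
    o1,o2=c1['extrinsics'][:3,3],c2['extrinsics'][:3,3]
    d1=c1['extrinsics'][:3,:3]@ray(c1,*p1);d2=c2['extrinsics'][:3,:3]@ray(c2,*p2)
    s=np.linalg.lstsq(np.c_[d1,-d2],o2-o1,rcond=None)[0]; a=o1+s[0]*d1;b=o2+s[1]*d2
    return (a+b)/2,np.linalg.norm(a-b)
def proj(c,p):
    q=np.linalg.inv(c['extrinsics'])@np.append(p,1); s=np.array([q[0],-q[1]])/-q[2]; s=s*(1+float(c['k1'])*(s@s)); return c['K'][:2,:2]@s+c['K'][:2,2]
E
python3 - <<'E'
from h import *
np.set_printoptions(precision=4,suppress=True)
for n in('side','top'):
    c=shot(n,n+'0'); print(n,c['K'],c['k1'],c['extrinsics'])
print(manip.pinch_z, monitor.state())
E
```

```text
side [[445.9519   0.     310.7447]
 [  0.     445.9519 231.5837]
 [  0.       0.       1.    ]] 0.021963440801366453 [[-0.7375  0.607  -0.296   0.2229]
 [-0.6753 -0.6664  0.316   0.0596]
 [-0.0054  0.433   0.9014  1.0375]
 [ 0.      0.      0.      1.    ]]
top [[581.1912   0.     320.3303]
 [  0.     581.1912 243.0284]
 [  0.       0.       1.    ]] -0.010480653949283191 [[ 0.0132  0.9807 -0.195   0.3145]
 [-0.9989  0.0219  0.0425 -0.2081]
 [ 0.046   0.1942  0.9799  1.2447]
 [ 0.      0.      0.      1.    ]]
0.0188 {'clock': 0.1, 'joints': array([67.8031, 24.9316,  1.4286, 90.1835, -0.6673, 64.9724, -4.3044]), 'dq': array([-0.075 , -0.0624,  0.0542, -0.2861, -0.0573,  0.0193,  0.0289]), 'joint_efforts': array([  0.0026, -66.9132,   0.9879, -31.5149,  -0.0605,   0.0374,
         0.0001]), 'ee_pos': array([ 0.1755, -0.5994,  0.226 ]), 'tcp_rot': array([[ 0.9597,  0.2809, -0.0005],
       [ 0.2809, -0.9597,  0.0013],
       [-0.0001, -0.0014, -1.    ]]), 'ft_force': array([ 0.3124,  0.0134, -0.6574]), 'torque': array([0.0672, 0.047 , 0.0129]), 'grasp_force': 0.0, 'width': 0.09179374696061889}
```

View pics/side0.png

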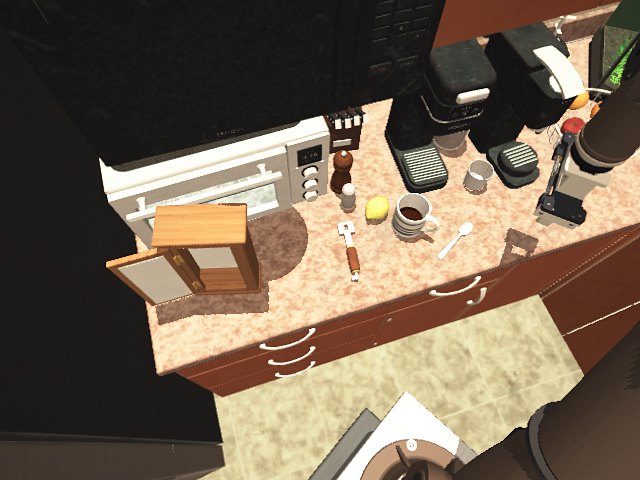

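View pics/top0.png

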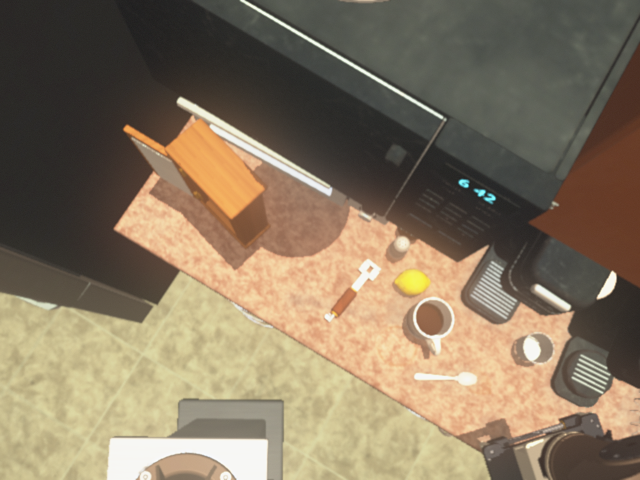

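The side view shows the key from its eye at about (346,228) to its blade at (354,277), with the cupboard around (205,250). In the top view the key runs from (370,270) to (330,316) and the cupboard top is around (217,183). I'll enlarge both.

Run:
```python
from h import *
def crop(f,x,y,w,h,s):
    im=cv2.imread(f'pics/{f}.png')[y:y+h,x:x+w]; im=cv2.resize(im,None,fx=s,fy=s,interpolation=cv2.INTER_CUBIC)
    for i in range(0,w,10): cv2.putText(im,str(x+i),(i*s,8),0,.3,(255,255,0),1);cv2.line(im,(i*s,10),(i*s,14),(255,255,0),1)
    for i in range(10,h,10): cv2.putText(im,str(y+i),(0,i*s+3),0,.3,(255,255,0),1)
    return im
a=np.hstack([crop('top0',315,250,80,75,5),crop('side0',310,212,80,75,5)]); cv2.imwrite('pics/key.png',a)
b=np.hstack([crop('top0',115,110,160,145,2),]); 
cv2.imwrite('pics/cupt.png',crop('top0',115,112,160,145,4)); cv2.imwrite('pics/cups.png',crop('side0',100,190,190,135,4))
```

```text
(no output)
```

View pics/key.png

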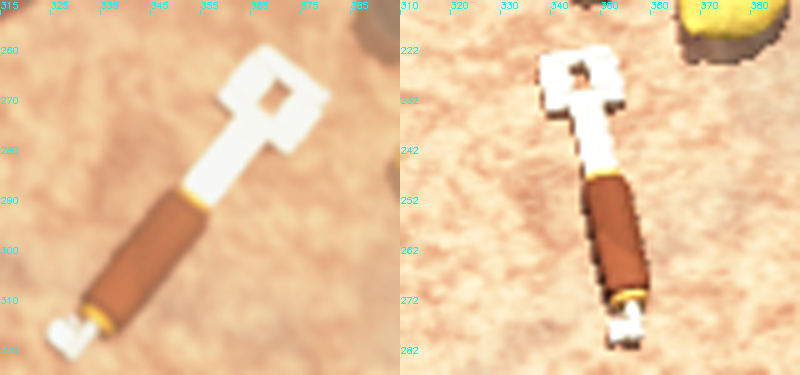

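View pics/cupt.png

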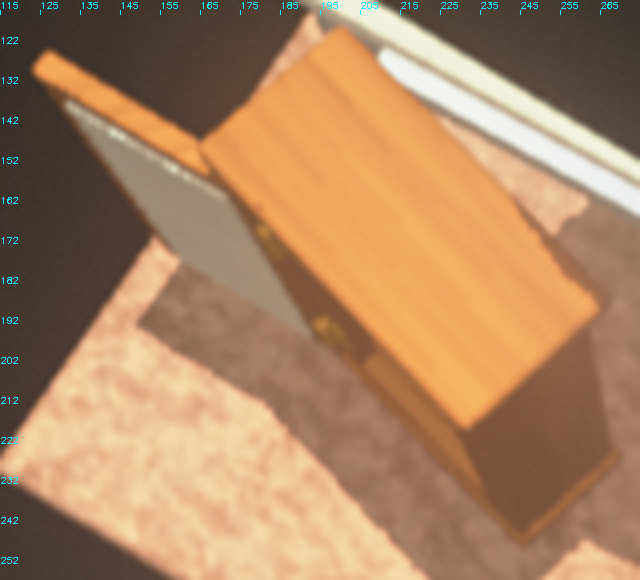

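View pics/cups.png

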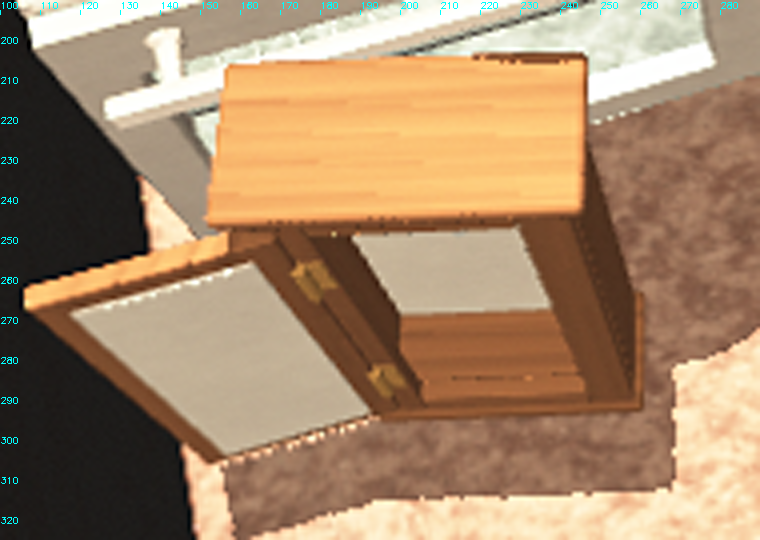

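The key's eye hole is at top (370,269.4) and side (346.2,227.2). Its ferrules are at top (354,289.6) and (335,313.6), and side (351,248) and (355.6,271). The cornice corners and the frame show clearly in both views, and the door stands to the left.

Run:
```python
from h import *
np.set_printoptions(precision=4,suppress=True)
t,s=load('top0'),load('side0')
P={'eye':((370,269.4),(346.2,227.2)),'ferF':((354.2,289.6),(351,248)),'ferB':((335,313.6),(355.6,271)),
'LB':((200.8,118.8),(156.8,206.8)),'LF':((165.8,148.8),(151.8,246)),'RF':((232,219.5),(245.8,243.3)),'RB':((265,188.8),(246.5,203.8)),'botRF':((245.8,247.8),(260,292))}
for k,(a,b) in P.items():
    x,e=tri(t,a,s,b); print(k,x,round(e,4),'depth',pt(t,*a),pt(s,*b))
# point cloud of cupboard from side depth
for nm,c in(('side',s),('top',t)):
    pts=[]
    for v in range(190,320) if nm=='side' else range(110,260):
        for u in range(100,290) if nm=='side' else range(115,275):
            if c['range_z'][v,u]>0: pts.append(np.r_[u,v,pt(c,u,v,float(c['range_z'][v,u]))])
    np.save(f'pics/pc_{nm}.npy',np.array(pts))
pc=np.load('pics/pc_side.npy')
# right stile patch
for nm,(u0,u1,v0,v1) in {'stile':(236,243,255,280),'bottomrail':(205,250,291,291),'door':(140,170,270,285),'back':(200,225,250,262)}.items():
    m=(pc[:,0]>=u0)&(pc[:,0]<=u1)&(pc[:,1]>=v0)&(pc[:,1]<=v1); q=pc[m,2:]
    if len(q)>5:
        c0=q.mean(0); sv=np.linalg.svd(q-c0); print(nm,len(q),c0,sv[2][2],sv[1][2]/np.sqrt(len(q)))
```

```text
eye [ 0.5029 -0.3703  0.0107] 0.0033 depth [ 0.506  -0.371   0.0004] [ 0.504  -0.375   0.0007]
ferF [ 0.4589 -0.3373  0.0018] 0.0048 depth [ 0.4592 -0.3347  0.0185] [ 0.4524 -0.331   0.0203]
ferB [ 0.4075 -0.2951  0.0105] 0.0018 depth [ 0.4078 -0.2943  0.0177] [ 0.4052 -0.2926  0.0187]
LB [ 0.7143 -0.0414  0.3011] 0.0011 depth [ 0.7341 -0.033   0.2556] [ 0.8235 -0.0644  0.1364]
LF [0.6603 0.0156 0.2964] 0.0008 depth [0.6571 0.0135 0.3061] [0.8    0.0012 0.0587]
RF [ 0.5383 -0.1022  0.2979] 0.0026 depth [ 0.5382 -0.1022  0.3033] [ 0.5547 -0.1118  0.2565]
RB [ 0.5888 -0.1559  0.3128] 0.0019 depth [ 0.5916 -0.1551  0.3061] [ 0.7219 -0.2356  0.0467]
botRF [ 0.5468 -0.1011 -0.0014] 0.0032 depth [ 0.5462 -0.1013  0.0097] [ 0.5435 -0.1009  0.0044]
stile 207 [ 0.5767 -0.0897  0.129 ] [-0.4052 -0.9098 -0.0895] 0.0037576588575485154
bottomrail 45 [ 0.5999 -0.0483  0.0147] [-0.6401  0.7031 -0.3096] 2.204135867651221e-06
door 496 [0.6687 0.0482 0.1788] [-0.8636  0.5042 -0.0017] 0.0006813543366954004
back 336 [ 0.6548 -0.0735  0.0983] [ 0.7033 -0.7109  0.0023] 0.0007360301633593726
```

Run:
```python
from h import *
np.set_printoptions(precision=4,suppress=True)
t,s=load('top0'),load('side0')
pt_=np.load('pics/pc_top.npy'); ps=np.load('pics/pc_side.npy')
for n,p in(('top',pt_),('side',ps)):
    m=abs(p[:,4]-.306)<.008; q=p[m,2:]; r=cv2.minAreaRect((q[:,:2]*1000).astype(np.float32)); print(n,m.sum(),r,np.median(q[:,2]))
yaw=np.radians(-45.3)
def fit(yaw):
    ex=np.array([np.cos(yaw),np.sin(yaw)]); ey=np.array([-ex[1],ex[0]]); return ex,ey
ex,ey=fit(yaw)
# histogram of side cloud along ex for z in 0.02..0.26, right stile area and below
for nm,p in(('side',ps),('top',pt_)):
    a=p[:,2:4]@ex; b=p[:,2:4]@ey; z=p[:,4]
    m=(z>.015)&(z<.29)
    H,ed=np.histogram(a[m],np.arange(.36,.56,.004)); print(nm,list(zip((ed[:-1]*1000).astype(int),H)))
    H,ed=np.histogram(b[m],np.arange(.25,.48,.004)); print(nm,list(zip((ed[:-1]*1000).astype(int),H)))
```

```text
top 4885 ((626.0930786132812, -71.16439056396484), (170.29129028320312, 84.73595428466797), 44.893096923828125) 0.30754989720948533
side 3856 ((624.55419921875, -70.91757202148438), (169.862060546875, 84.80305480957031), 44.74653244018555) 0.30848219673014454
side [(np.int64(360), np.int64(10)), (np.int64(364), np.int64(16)), (np.int64(368), np.int64(19)), (np.int64(372), np.int64(24)), (np.int64(376), np.int64(28)), (np.int64(380), np.int64(35)), (np.int64(384), np.int64(38)), (np.int64(388), np.int64(40)), (np.int64(392), np.int64(45)), (np.int64(396), np.int64(44)), (np.int64(400), np.int64(47)), (np.int64(404), np.int64(42)), (np.int64(408), np.int64(39)), (np.int64(412), np.int64(43)), (np.int64(416), np.int64(44)), (np.int64(420), np.int64(72)), (np.int64(424), np.int64(601)), (np.int64(428), np.int64(462)), (np.int64(432), np.int64(478)), (np.int64(436), np.int64(464)), (np.int64(440), np.int64(491)), (np.int64(444), np.int64(380)), (np.int64(448), np.int64(420)), (np.int64(452), np.int64(299)), (np.int64(456), np.int64(1115)), (np.int64(460), np.int64(178)), (np.int64(464), n
[... 5174 characters left out ...]
 np.int64(33)), (np.int64(390), np.int64(26)), (np.int64(394), np.int64(35)), (np.int64(398), np.int64(38)), (np.int64(402), np.int64(45)), (np.int64(406), np.int64(45)), (np.int64(410), np.int64(50)), (np.int64(414), np.int64(38)), (np.int64(418), np.int64(53)), (np.int64(422), np.int64(42)), (np.int64(426), np.int64(53)), (np.int64(430), np.int64(43)), (np.int64(434), np.int64(49)), (np.int64(438), np.int64(49)), (np.int64(442), np.int64(130)), (np.int64(446), np.int64(64)), (np.int64(450), np.int64(81)), (np.int64(454), np.int64(107)), (np.int64(458), np.int64(74)), (np.int64(462), np.int64(64)), (np.int64(466), np.int64(86)), (np.int64(470), np.int64(119)), (np.int64(474), np.int64(85))]
```

```bash
cat >> h.py <<'E'
YAW=np.radians(-45.2); EX=np.array([np.cos(YAW),np.sin(YAW),0]); EY=np.array([-EX[1],EX[0],0]); EZ=np.array([0,0,1.])
A0=0.4577; B0=0.3947   # front plane along EX, centre along EY
def cw(f,y,z): return EX*(A0+f)+EY*(B0+y)+EZ*z   # f: behind front plane
def wc(p): return np.array([p@EX-A0,p@EY-B0,p[2]])
E
python3 - <<'E'
from h import *
np.set_printoptions(precision=4,suppress=True)
s,t=load('side0'),load('top0')
for n in('side','top'):
    p=np.load(f'pics/pc_{n}.npy'); q=p[:,2:]; a=q@EX;b=q@EY;z=q[:,2]
    m=(z>.02)&(z<.27)&(a>.448)&(a<.464)&(b<.345)&(b>.322); print(n,m.sum(),np.median(a[m]),np.percentile(a[m],[20,80]))
    m=(z>.03)&(z<.27)&(a>.47)&(a<.5); print('sideplane',np.median(b[m&(b<.33)]) , (m&(b<.33)).sum())
    m=(z>.03)&(z<.27)&(a>.505)&(a<.52)&(b>.36)&(b<.43); print('back',np.median(a[m]),m.sum(), np.unique(np.round(z[m],2),return_counts=True))
for y in(-.015,0,.015): print(y,'tip',proj(s,cw(.054-.036,y,.231)),'base',proj(s,cw(.054,y,.195)))
im=cv2.imread('pics/side0.png'); S=10
x,y0,w,h=185,232,75,45
c=cv2.resize(im[y0:y0+h,x:x+w],None,fx=S,fy=S,interpolation=cv2.INTER_CUBIC); c=cv2.convertScaleAbs(c,alpha=1.3)
for y in(-.015,0,.015):
    for q in((.018,y,.231),(.054,y,.195)):
        u=((proj(s,cw(*q))-[x,y0]+.5)*S).astype(int); cv2.circle(c,tuple(int(k) for k in u),3,(0,0,255),1)
for z in(.032,.27):
    for y in(-.049,.049):
        u=((proj(s,cw(0,y,z))-[x,y0]+.5)*S).astype(int); cv2.circle(c,tuple(int(k) for k in u),4,(255,0,0),2)
cv2.imwrite('pics/tip.png',c)
E
```

```text
side 440 0.4574588557991415 [0.457 0.458]
sideplane 0.3184836289502181 171
back 0.513508766830181 544 (array([0.03, 0.04, 0.05, 0.06, 0.07, 0.08, 0.09, 0.1 , 0.11, 0.12, 0.13,
       0.14, 0.15]), array([20, 39, 41, 44, 45, 42, 49, 52, 42, 51, 53, 52, 14]))
top 85 0.457494017280116 [0.4573 0.4576]
sideplane 0.3196325210037995 399
back nan 0 (array([], dtype=float64), array([], dtype=int64))
-0.015 tip [214.6538 247.3511] base [219.026  238.4452]
0 tip [207.0186 247.6523] base [211.7889 238.7276]
0.015 tip [199.376  247.9541] base [204.5454 239.0102]
  return _methods._mean(a, axis=axis, dtype=dtype,
  ret = ret.dtype.type(ret / rcount)
```

View pics/tip.png

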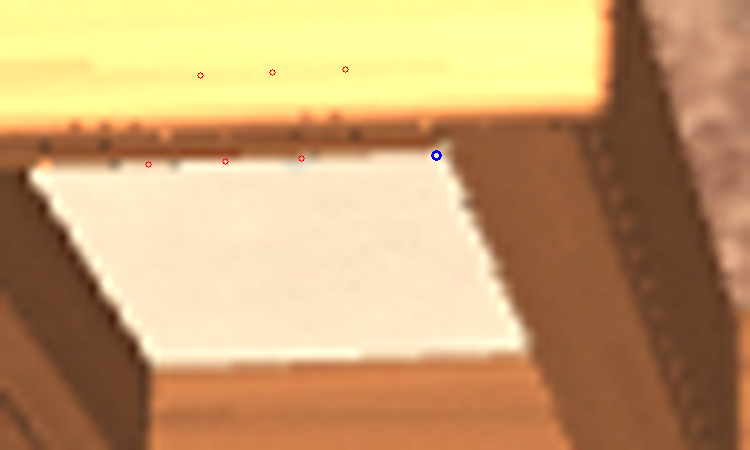

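The tip projects right at the top edge of the opening, with faint grey spots at crop (110,165), (175,165) and (300,160). I'll check the pixel values there.

Run:
```python
from h import *
s=load('side0'); im=s['image'].astype(int)
print(list(range(186,232)))
for v in range(246,252): print(v,[int(x) for x in im[v,186:232].mean(1)])
print([tuple(map(int,im[248,u])) for u in (196,202,203,214,215,216,210)])
for v in range(247,250): print([round(float(wc(pt(s,u,v,float(s['range_z'][v,u])))[0]*1000)) for u in range(190,230)])
```

```text
[186, 187, 188, 189, 190, 191, 192, 193, 194, 195, 196, 197, 198, 199, 200, 201, 202, 203, 204, 205, 206, 207, 208, 209, 210, 211, 212, 213, 214, 215, 216, 217, 218, 219, 220, 221, 222, 223, 224, 225, 226, 227, 228, 229, 230, 231]
246 [74, 73, 72, 56, 72, 74, 73, 74, 73, 56, 74, 77, 78, 76, 75, 79, 76, 76, 77, 76, 77, 79, 76, 76, 76, 75, 77, 75, 75, 76, 76, 76, 75, 76, 75, 74, 75, 75, 74, 73, 73, 74, 91, 118, 84, 74]
247 [80, 78, 77, 73, 74, 75, 74, 74, 74, 74, 74, 74, 74, 74, 74, 73, 74, 73, 74, 72, 74, 74, 72, 96, 97, 98, 98, 95, 94, 117, 103, 122, 124, 123, 123, 122, 145, 150, 151, 151, 150, 148, 175, 132, 80, 71]
248 [74, 71, 99, 148, 123, 124, 123, 124, 124, 123, 100, 149, 151, 150, 153, 151, 126, 173, 176, 177, 176, 176, 177, 178, 178, 176, 177, 167, 162, 169, 172, 176, 175, 177, 176, 175, 176, 176, 175, 176, 175, 176, 179, 178, 94, 70]
249 [52, 47, 185, 184, 179, 179, 180, 176, 177, 177, 175, 179, 178, 177, 179, 178, 176, 180, 178, 177, 175, 176, 176, 176, 176, 176, 177, 177, 172, 175, 176, 174, 175, 175, 176, 176, 175, 176, 175, 174, 174, 174, 176, 180, 129, 79]
250 [50, 47, 
[... 335 characters left out ...]
 178, 176, 175, 175, 174, 174, 175, 174, 172, 173, 173, 174, 175, 174, 174, 174, 174, 173, 171, 175, 175, 181, 131]
[(122, 100, 80), (144, 128, 107), (193, 176, 151), (174, 166, 148), (179, 173, 155), (189, 176, 152), (199, 181, 154)]
[-1, -1, 0, 0, 0, 0, 0, -1, 0, 0, -1, 0, 0, -1, 0, -2, 0, 0, 1, 1, 0, 0, 0, -1, -1, -343, -1, 0, 1, 55, 56, 55, 56, 56, 56, 55, 55, 57, 55, 56]
[-2, -1, -1, 56, 56, 56, 55, 55, 55, 55, 55, 56, 55, 57, 57, 56, 56, 56, 57, 56, 54, 57, 56, 16, 17, 18, 56, 57, 55, 55, 56, 56, 56, 56, 56, 56, 55, 56, 57, 56]
[55, 57, 56, 56, 55, 55, 55, 56, 56, 56, 56, 57, 56, 56, 56, 56, 57, 56, 56, 54, 54, 56, 56, 56, 55, 55, 56, 56, 57, 56, 56, 55, 56, 55, 56, 55, 55, 56, 56, 56]
```

The depth image shows the hook tip peeking out at side pixels u=213–215, row 248, 16–18 mm behind the front plane. That puts the hook at about y = -14 mm. Next is the grasp geometry.

Run:
```python
from h import *
np.set_printoptions(precision=4,suppress=True)
t,s=load('top0'),load('side0')
for c,a in((t,((370,269.4),(354.2,289.6),(335,313.6))),(s,((346.2,227.2),(351,248),(355.6,271)))):
    e=onz(c,*a[0],.011); f=onz(c,*a[1],.019); b=onz(c,*a[2],.019); d=e-(f+b)/2; print(e,(f+b)/2,np.linalg.norm(d[:2]),np.degrees(np.arctan2(d[1],d[0])), np.degrees(np.arctan2(*(f-b)[1::-1])),np.linalg.norm(f-b))
o=np.array([.432,-.315]);h=np.radians(-38.3);kx=np.array([np.cos(h),np.sin(h)]);ky=np.array([-kx[1],kx[0]])
# things >z in key frame
E=t['extrinsics'];pts=[]
for v in range(225,400,1):
    for u in range(300,560,1):
        z=float(t['range_z'][v,u])
        if z>0:
            p=pt(t,u,v,z)
            if p[2]>.03: d=p[:2]-o; pts.append((d@kx*1000,d@ky*1000,p[2]*1000))
q=np.array(pts); 
for y in range(-200,130,15):
    m=(q[:,1]>=y)&(q[:,1]<y+15)&(abs(q[:,0])<180)
    if m.sum(): print(y,m.sum(),'x',q[m,0].min().round(),q[m,0].max().round(),'z',q[m,2].max().round())
```

```text
[ 0.5044 -0.3696  0.011 ] [ 0.4334 -0.3145  0.019 ] 0.08991356138738643 -37.83610500406497 -38.17513539218249 0.06544850864202491
[ 0.5012 -0.3707  0.011 ] [ 0.4289 -0.312   0.019 ] 0.09309814602800912 -39.07967493887221 -39.32565946210721 0.06152021004249989
-200 726 x 31.0 179.0 z 388.0
-185 274 x 43.0 180.0 z 371.0
-170 149 x 40.0 120.0 z 97.0
-155 156 x 39.0 120.0 z 96.0
-140 126 x 42.0 116.0 z 97.0
-125 154 x 52.0 148.0 z 98.0
-110 148 x 99.0 150.0 z 58.0
-95 191 x 94.0 151.0 z 59.0
-80 953 x 70.0 150.0 z 718.0
-65 741 x 66.0 137.0 z 687.0
-50 479 x 65.0 168.0 z 655.0
-35 452 x 64.0 176.0 z 620.0
-20 366 x 61.0 177.0 z 585.0
-5 161 x 61.0 174.0 z 548.0
10 14 x 60.0 61.0 z 512.0
```

```bash
cat >> h.py <<'E'
from scipy.spatial.transform import Rotation as Ro
def ori(head,down):  # tool y level, tool z pointing at heading, 'down' deg below level
    h,d=np.radians([head,down]); z=np.array([np.cos(h)*np.cos(d),np.sin(h)*np.cos(d),-np.sin(d)]); y=np.array([np.sin(h),-np.cos(h),0]); return np.c_[np.cross(y,z),y,z]
def rows(R1,p1,n,jaw,R0=None,p0=None,show=True):
    st=monitor.state()
    if R0 is None: R0=np.array(st['tcp_rot']); p0=np.array(st['ee_pos'])
    w=Ro.from_matrix(R0.T@R1).as_rotvec(degrees=True)/n; R=R0.copy(); out=[]; step=(np.asarray(p1)-p0)/n
    for i in range(n):
        out.append([round(float(v),2) for v in w]+[round(float(v),1) for v in R.T@step*1000]+[jaw]); R=R@Ro.from_rotvec(w,degrees=True).as_matrix()
    if show: print(out)
    return out
E
python3 - <<'E'
from h import *
R=ori(-38.4,65); g=np.array([.4432,-.3229,.0065])
print(R)
p=g-R[:,2]*.14; print(p)
rows(R,p,12,.55)
print('down',rows(R,g-R[:,2]*.03,4,.55,R,p,False)[0])
E
```

```text
[[ 0.71026748 -0.62114778  0.33120317]
 [-0.56295107 -0.78369346 -0.2625084 ]
 [ 0.42261826  0.         -0.90630779]]
[ 0.39683156 -0.28614882  0.13338309]
[[-1.0, 1.93, 4.48, 25.0, -19.9, 7.7, 0.55], [-1.0, 1.93, 4.48, 23.1, -21.9, 8.2, 0.55], [-1.0, 1.93, 4.48, 21.1, -23.8, 8.5, 0.55], [-1.0, 1.93, 4.48, 18.8, -25.5, 8.8, 0.55], [-1.0, 1.93, 4.48, 16.5, -27.0, 8.9, 0.55], [-1.0, 1.93, 4.48, 14.0, -28.4, 8.9, 0.55], [-1.0, 1.93, 4.48, 11.5, -29.5, 8.9, 0.55], [-1.0, 1.93, 4.48, 8.8, -30.5, 8.7, 0.55], [-1.0, 1.93, 4.48, 6.1, -31.2, 8.4, 0.55], [-1.0, 1.93, 4.48, 3.4, -31.7, 8.0, 0.55], [-1.0, 1.93, 4.48, 0.6, -32.0, 7.5, 0.55], [-1.0, 1.93, 4.48, -2.1, -32.1, 6.9, 0.55]]
down [0.0, 0.0, 0.0, 0.0, -0.0, 27.5, 0.55]
```

Emit:
servo_tool(rows=[[[-1.0,1.93,4.48,25.0,-19.9,7.7,0.55],[-1.0,1.93,4.48,23.1,-21.9,8.2,0.55],[-1.0,1.93,4.48,21.1,-23.8,8.5,0.55],[-1.0,1.93,4.48,18.8,-25.5,8.8,0.55],[-1.0,1.93,4.48,16.5,-27.0,8.9,0.55],[-1.0,1.93,4.48,14.0,-28.4,8.9,0.55],[-1.0,1.93,4.48,11.5,-29.5,8.9,0.55],[-1.0,1.93,4.48,8.8,-30.5,8.7,0.55],[-1.0,1.93,4.48,6.1,-31.2,8.4,0.55],[-1.0,1.93,4.48,3.4,-31.7,8.0,0.55],[-1.0,1.93,4.48,0.6,-32.0,7.5,0.55],[-1.0,1.93,4.48,-2.1,-32.1,6.9,0.55]]])

```text
clock: 1.1
ee_pos: [0.3761, -0.3129, 0.14]
tcp_rot: [[0.768, -0.56, 0.31], [-0.509, -0.828, -0.236], [0.389, 0.024, -0.921]]
ft_force: [-0.0, -1.1, -0.5]
width: 0.0505
grasp_force: 0.0
```

Emit:
servo_tool(rows=[[[0,0,0,0,0,0,0.55],[0,0,0,0,0,0,0.55],[0,0,0,0,0,0,0.55]]])

```text
clock: 1.35
ee_pos: [0.3757, -0.3152, 0.1406]
tcp_rot: [[0.771, -0.558, 0.308], [-0.506, -0.83, -0.237], [0.388, 0.026, -0.921]]
ft_force: [0.0, -1.4, -0.3]
width: 0.0506
grasp_force: 0.0
```

Run:
```python
from h import *
R=ori(-38.4,65); g=np.array([.4432,-.3229,.0065])
rows(R,g-R[:,2]*.03,5,.55)
```

```text
[[-0.09, 0.42, 0.95, 0.6, -7.0, 23.2, 0.55], [-0.09, 0.42, 0.95, 0.3, -7.0, 23.2, 0.55], [-0.09, 0.42, 0.95, -0.0, -7.1, 23.2, 0.55], [-0.09, 0.42, 0.95, -0.3, -7.1, 23.2, 0.55], [-0.09, 0.42, 0.95, -0.6, -7.1, 23.2, 0.55]]
```

Emit:
servo_tool(rows=[[[-0.09,0.42,0.95,0.6,-7.0,23.2,0.55],[-0.09,0.42,0.95,0.3,-7.0,23.2,0.55],[-0.09,0.42,0.95,0,-7.1,23.2,0.55],[-0.09,0.42,0.95,-0.3,-7.1,23.2,0.55],[-0.09,0.42,0.95,-0.6,-7.1,23.2,0.55],[0,0,0,0,0,0,0.55],[0,0,0,0,0,0,0.55]]])

```text
clock: 1.93
ee_pos: [0.396, -0.3228, 0.0902]
tcp_rot: [[0.745, -0.598, 0.296], [-0.538, -0.801, -0.264], [0.395, 0.037, -0.918]]
ft_force: [-0.8, 0.1, 0.3]
width: 0.0507
grasp_force: 0.0
```

Run:
```python
from h import *
R=ori(-38.4,65); g=np.array([.4432,-.3229,.0065])
st=monitor.state(); print(st['joints'],st['ee_pos'])
rows(R,g,4,.55)
c=shot('top','top1'); im=cv2.imread('pics/top1.png')[240:340,290:410]; a=cv2.resize(im,None,fx=4,fy=4,interpolation=cv2.INTER_CUBIC)
shot('side','side1'); im=cv2.imread('pics/side1.png')[200:300,290:365]; b=cv2.resize(im,None,fx=4,fy=4,interpolation=cv2.INTER_CUBIC); cv2.imwrite('pics/pre.png',np.hstack([a,b]))
```

```text
[  30.5399023    16.4629495    -0.90617234  135.2732699    42.99834385
    7.28444333 -138.32298886] [ 0.3960287  -0.32283336  0.09017421]
[[0.31, 0.42, 0.6, 0.5, -7.8, 22.7, 0.55], [0.31, 0.42, 0.6, 0.3, -7.7, 22.7, 0.55], [0.31, 0.42, 0.6, 0.0, -7.6, 22.8, 0.55], [0.31, 0.42, 0.6, -0.2, -7.4, 22.8, 0.55]]
```

View pics/pre.png

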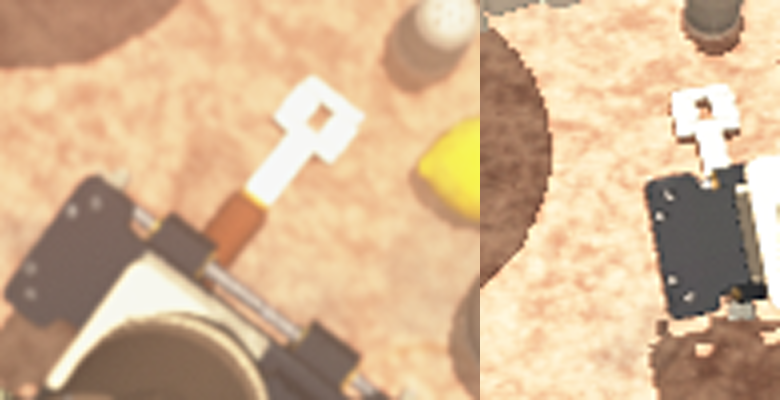

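The view shows the open fingers straddling the key's line but still short of it. Joint 6 is at 7.3° (limit 6.7°) and joint 7 is at -138°, so I'll identify the kinematics before going on.

```bash
cat > kin.py <<'E'
from h import *
import json, itertools
from scipy.optimize import least_squares
def rz(a): return Ro.from_euler('z',a,degrees=True).as_matrix()
def ry(a): return Ro.from_euler('y',a,degrees=True).as_matrix()
def fk(q,P,s):
    a1,a7,h,L1,a,L2,a2,b,L3=P[:9]
    R=rz(s[0]*q[0]+a1); p=np.array([0,0,h]); R=R@ry(q[1])@rz(s[1]*q[2]); p=p+R@[a,0,L1]
    R=R@ry(q[3])@rz(s[2]*q[4]); p=p+R@[a2,0,L2]; R=R@ry(q[5])@rz(s[3]*q[6]+a7); p=p+R@[0,0,L3]
    if b: p=p+R@rz(-(s[3]*q[6]+a7))@[b,0,0]
    return R,p
def rec(f='samples.json'):
    try: D=json.load(open(f))
    except Exception: D=[]
    st=monitor.state(); D.append([list(map(float,st['joints'])),np.array(st['tcp_rot']).tolist(),list(map(float,st['ee_pos']))]); json.dump(D,open(f,'w')); return D
def fit(D):
    best=None
    for s in itertools.product((1,-1),repeat=4):
        def fr(x):
            o=[]
            for q,R,p in D: o+=list((fk(q,[x[0],x[1],0,0,0,0,0,0,0],s)[0]-np.array(R)).ravel())
            return o
        for a in(0,90,180,270):
            for c in (0,90,180,270):
                r=least_squares(fr,[a,c]); 
                if best is None or r.cost<best[0]-1e-9: best=(r.cost,s,r.x)
    c,s,x=best
    def f(y):
        P=np.r_[x,y]; o=[]
        for q,R,p in D: o+=list((fk(q,P,s)[1]-np.array(p)))
        return np.r_[o,1e-3*np.array(y-y0)]
    y0=np.array([.35,.4,0,.4,0,0,.3]); r=least_squares(f,y0); return s,np.r_[x,r.x],c,np.abs(r.fun[:3*len(D)]).max()
E
python3 - <<'E'
from kin import *
np.set_printoptions(precision=4,suppress=True)
D=[[[67.8031,24.9316,1.4286,90.1835,-.6673,64.9724,-4.3044],[[.9597,.2809,-.0005],[.2809,-.9597,.0013],[-.0001,-.0014,-1]],[.1755,-.5994,.226]]]
json.dump(D,open('samples.json','w')); D=rec(); print(fit(D)); print(D[-1])
E
```

```text
((-1, -1, -1, -1), array([ 0.0002, 89.9998,  3.605 , -3.9732,  2.3617,  0.4294,  0.1922,
        0.1542, -1.5752]), np.float64(3.157757087836214e-09), np.float64(0.0007054135204287715))
[[30.41579663843784, 16.395700991355877, -0.8541514903135046, 135.29838637783993, 42.94381829245762, 7.276518962645179, -138.3527977628967], [[0.7446616489271055, -0.5975594887411741, 0.29732421030341816], [-0.5374824864689577, -0.8009914150378875, -0.2636765628089641], [0.395716572001112, 0.03654326820345412, -0.9176453477202938]], [0.3964021405766383, -0.322274837886681, 0.09062309675272337]]
```

```bash
cat >> kin.py <<'E'
# params: h, then offsets (x,y,z) after j3, after j5, after j6(pre j7), z tool
S=(-1,-1,-1,-1)
Y0=np.array([.365,0,-.065,.395,0,0,.385,.1,0,.3])
def fk2(q,y):
    R=rz(-q[0]); p=np.array([0,0,y[0]]); R=R@ry(q[1])@rz(-q[2]); p=p+R@y[1:4]
    R=R@ry(q[3])@rz(-q[4]); p=p+R@y[4:7]; R=R@ry(q[5]); p=p+R@y[7:10]; return R@rz(-q[6]+90),p
def fit2(D,w=3e-2):
    f=lambda y: np.r_[np.concatenate([fk2(q,y)[1]-np.array(p) for q,R,p in D]),w*(y-Y0)]
    r=least_squares(f,Y0); return r.x,np.abs(r.fun[:3*len(D)]).max()
LO=np.array([-149.89,-25.12,-72.63,4.76,-75.54,6.69,-157.13]);HI=np.array([149.89,119.58,75.52,147.25,255.54,114.76,157.13])
def ik(R,p,y,q0):
    f=lambda q:np.r_[(fk2(q,y)[1]-p)*10,(fk2(q,y)[0]-R).ravel(),1e-3*(np.array(q)-q0)/50]
    r=least_squares(f,np.clip(q0,LO+1,HI-1),bounds=(LO,HI)); return r.x,np.linalg.norm(fk2(r.x,y)[1]-p)*1000,np.degrees(Ro.from_matrix(fk2(r.x,y)[0].T@R).magnitude())
E
python3 - <<'E'
from kin import *
np.set_printoptions(precision=3,suppress=True)
D=json.load(open('samples.json'))
y,e=fit2(D,1e-3); print(y,e); q=np.array(D[-1][0])
g=np.array([.4432,-.3229,.0065]); o=np.array([.4322,-.3142,0])
for d in(65,70,75,80,90): print(d,*ik(ori(-38.4,d),g,y,q))
tc=cw(-.05,-.014,.18)
for d in(65,45,35,20): 
    for q0 in (q,np.array([10,10,0,130,90,45,-90.])): print('cup',d,*ik(ori(-45.2,d),tc,y,q0))
E
```

```text
[ 0.361  0.073 -0.05   0.425  0.006 -0.001  0.426  0.006 -0.001  0.304] 7.308724359056384e-08
65 [  32.137   30.614   -4.703  126.264   58.647    6.69  -157.13 ] 2.73403053287645 5.067099671242792
70 [  31.994   30.797   -4.598  126.296   58.341    6.69  -157.13 ] 0.16262243827887113 0.3008611138916242
75 [  39.76    31.425  -12.153  122.068   35.223   14.714 -131.45 ] 3.3300860464165316e-05 6.949005399110008e-05
80 [  44.757   32.856  -17.2    117.782   27.948   22.916 -122.532] 4.1695091239705014e-05 8.815151903425635e-05
90 [  47.136   36.635  -19.519  108.71    18.982   37.805 -112.348] 4.727340748809705e-05 9.195622718636271e-05
cup 65 [ -57.599   21.814   47.69   120.267   10.132   31.775 -157.13 ] 0.00018639812357462238 0.00028236177461287765
cup 65 [ -57.599   21.814   47.69   120.267   10.132   31.775 -157.13 ] 0.00017656653752404298 0.00030517654963868027
cup 45 [ -84.387   48.658   70.271  128.66    -7.818   15.171 -157.13 ] 0.00013459719729416774 0.00013941148275601811
cup 45 [ -84.387   48.658   70.271  128.66    -7.818   15.171 -157.13 ] 0.0001262182712073569 0.00019026005734975319
cup 35 [ -89.882   63.359   71.689  131.069  -18.671   10.454 -157.13 ] 0.00012319003101312305 0.00015033058370779245
cup 35 [ -89.882   63.359   71.689  131.069  -18.671   10.454 -157.13 ] 0.00011866287143880718 0.00019595687518029245
cup 20 [ -97.026   87.152   70.86   131.998  -36.642    9.56  -157.13 ] 0.00013863757855225203 0.000210617162595838
cup 20 [ -97.026   87.152   70.86   131.998  -36.641    9.56  -157.13 ] 0.00013565933892167696 0.00024142907605918503
```

Run:
```python
from kin import *
np.set_printoptions(precision=1,suppress=True)
D=json.load(open('samples.json'))
y,e=fit2(D,1e-3); q=np.array(D[-1][0]); q[6]+=180
F=np.diag([-1,-1,1.])
g=np.array([.4432,-.3229,.0065])
for d in(60,65,75,90): print(d,*ik(ori(-38.4,d)@F,g,y,q))
for f,z in((-.05,.18),(-.10,.2),(-.02,.15)):
  for d in(65,45,35,20,0):
    for q0 in (q,np.array([10,10,0,130,100,45,60.])): print('cup',f,d,*ik(ori(-45.2,d)@F,cw(f,-.014,z),y,q0))
```

```text
60 [ 69.8  38.8 -44.6 134.6 122.8  30.6 -28.1] 0.00015588920717593384 0.00032352627659815695
65 [ 59.3  34.  -33.8 131.3 108.6  21.  -19.3] 0.0002132091138459948 0.000414448528958526
75 [ 39.8  31.4 -12.2 122.1  35.2  14.7  48.5] 3.333077881103158e-05 6.948544903169162e-05
90 [ 47.1  36.6 -19.5 108.7  19.   37.8  67.7] 4.7255672988504165e-05 9.195833833061522e-05
cup -0.05 65 [ -0.8  13.8 -16.  120.8  41.1  40.9  -1.7] 4.3001395807529713e-05 8.137601746504462e-05
cup -0.05 65 [ -1.4  13.7 -15.4 120.8  41.   40.8  -1.6] 3.307872273812125e-05 4.413219049407771e-05
cup -0.05 45 [ -8.6  16.6 -18.6 130.2  76.5  48.9 -42.5] 9.405107418234615e-05 0.0001703794880059511
cup -0.05 45 [ -9.6  16.6 -17.5 130.1  76.3  48.6 -42.5] 8.212368442922162e-05 0.00012729107281816006
cup -0.05 35 [-11.3  21.2 -20.3 132.8  87.8  59.3 -56.8] 0.00010333976606398835 0.0001799753213934636
cup -0.05 35 [-10.8  21.2 -20.8 132.8  87.9  59.4 -56.8] 9.301461395896335e-05 0.00014027793808328348
cup -0.05 20 [-17.8  31.  -18.2 133.7  97.2  76.4 -71.4] 0.00010600955566205319 0.00017804623800919648
cup -0.05 20 [-13.1  
[... 1607 characters left out ...]
[ -6.2  21.6 -17.3 128.3  82.6  47.2 -45.7] 8.639583561196519e-05 0.0001393213619148383
cup -0.02 35 [ -8.8  26.2 -18.8 130.7  93.8  58.2 -59.6] 0.00010676832454990494 0.00019020236078508268
cup -0.02 35 [ -6.4  26.5 -21.3 130.7  94.2  59.2 -59.3] 9.330752134238042e-05 0.00014616394198999617
cup -0.02 20 [-14.7  35.9 -16.8 131.2 102.6  75.9 -73.2] 0.00010438597944760729 0.00018248274360204531
cup -0.02 20 [ -8.2  36.7 -23.5 131.2 104.3  79.4 -71.8] 9.829564484275106e-05 0.00014318361824396605
cup -0.02 0 [-25.9  50.9  -7.  126.1 104.8  94.5 -85.6] 9.833357545656242e-05 0.00016859848342106162
cup -0.02 0 [-10.1  52.5 -22.1 126.1 112.7 104.9 -80.3] 0.00010628710193384683 0.00013514813190988238
```

Run:
```python
from h import *
R=ori(-38.4,82); g=np.array([.4385,-.3192,.005])
rows(R,g+[0,0,.10],6,.55)
```

```text
[[0.26, -2.56, 0.36, 5.9, -4.5, -0.2, 0.55], [0.26, -2.56, 0.36, 5.9, -4.6, -0.5, 0.55], [0.26, -2.56, 0.36, 5.8, -4.6, -0.7, 0.55], [0.26, -2.56, 0.36, 5.7, -4.6, -1.0, 0.55], [0.26, -2.56, 0.36, 5.7, -4.7, -1.2, 0.55], [0.26, -2.56, 0.36, 5.6, -4.7, -1.4, 0.55]]
```

Emit:
servo_tool(rows=[[[0.26,-2.56,0.36,5.9,-4.5,-0.2,0.55],[0.26,-2.56,0.36,5.9,-4.6,-0.5,0.55],[0.26,-2.56,0.36,5.8,-4.6,-0.7,0.55],[0.26,-2.56,0.36,5.7,-4.6,-1.0,0.55],[0.26,-2.56,0.36,5.7,-4.7,-1.2,0.55],[0.26,-2.56,0.36,5.6,-4.7,-1.4,0.55],[0,0,-7.1,0,0,0,0.55],[0,0,-7.1,0,0,0,0.55],[0,0,-7.1,0,0,0,0.55],[0,0,-7.1,0,0,0,0.55],[0,0,-7.1,0,0,0,0.55],[0,0,-7.1,0,0,0,0.55]]])

```text
clock: 3.03
ee_pos: [0.4373, -0.3182, 0.1043]
tcp_rot: [[0.99, 0.078, 0.116], [0.089, -0.992, -0.093], [0.107, 0.102, -0.989]]
ft_force: [0.3, -0.8, 1.3]
width: 0.0503
grasp_force: 0.0
```

Emit:
servo_tool(rows=[[[0,0,-7.1,0,0,0,0.55],[0,0,-7.1,0,0,0,0.55],[0,0,-7.1,0,0,0,0.55],[0,0,-7.1,0,0,0,0.55],[0,0,-7.1,0,0,0,0.55],[0,0,-7.1,0,0,0,0.55],[0,0,-7.1,0,0,0,0.55],[0,0,-7.1,0,0,0,0.55],[0,0,-7.1,0,0,0,0.55],[0,0,-7.1,0,0,0,0.55],[0,0,-7.1,0,0,0,0.55],[0,0,-7.1,0,0,0,0.55]]])

```text
clock: 4.03
ee_pos: [0.4368, -0.3182, 0.1041]
tcp_rot: [[0.005, 0.993, 0.114], [0.996, 0.005, -0.092], [-0.092, 0.114, -0.989]]
ft_force: [-0.4, -0.8, -0.1]
width: 0.0508
grasp_force: 0.0
```

Emit:
servo_tool(rows=[[[0,0,-7.1,0,0,0,0.55],[0,0,-3,0,0,0,0.55],[0,0,0,0,0,0,0.55],[0,0,0,0,0,0,0.55]]])

```text
clock: 4.37
ee_pos: [0.4371, -0.3184, 0.1039]
tcp_rot: [[-0.16, 0.98, 0.114], [0.981, 0.171, -0.093], [-0.111, 0.097, -0.989]]
ft_force: [0.3, -0.3, 1.3]
width: 0.0505
grasp_force: 0.0
```

Run:
```python
from kin import *
np.set_printoptions(precision=4,suppress=True)
D=rec(); print(D[-1][0],D[-1][2],fit2(D,1e-3))
R=ori(-38.4,75)@np.diag([-1,-1,1.]); g=np.array([.4385,-.3192,.005])
a=g-R[:,2]*.03
rows(R,a,6,.55)
rows(R,g,3,.55,R,a)
```

```text
[72.29981401008457, 33.77092662128433, -59.14026469918145, 114.30436740242459, 44.896389253786026, 47.285897775408294, -1.8268279628690203] [0.4370535929926418, -0.3183847721663074, 0.1039172705956847] (array([-0.7258,  0.991 , -0.3371,  0.3851, -0.3344,  0.1429, -0.2629,
        0.3446,  0.1429, -0.602 ]), np.float64(9.037913300835587e-05))
[[-0.41, -1.03, -6.99, 2.1, -1.8, 11.4, 0.55], [-0.41, -1.03, -6.99, 2.5, -1.6, 11.3, 0.55], [-0.41, -1.03, -6.99, 2.9, -1.3, 11.3, 0.55], [-0.41, -1.03, -6.99, 3.2, -1.0, 11.2, 0.55], [-0.41, -1.03, -6.99, 3.5, -0.7, 11.1, 0.55], [-0.41, -1.03, -6.99, 3.8, -0.4, 11.1, 0.55]]
[[0.0, 0.0, 0.0, 0.0, 0.0, 10.0, 0.55], [0.0, 0.0, 0.0, 0.0, 0.0, 10.0, 0.55], [0.0, 0.0, 0.0, 0.0, 0.0, 10.0, 0.55]]
```

Emit:
servo_tool(rows=[[[-0.41,-1.03,-6.99,0,0,0,0.55],[-0.41,-1.03,-6.99,0,0,0,0.55],[-0.41,-1.03,-6.99,0,0,0,0.55],[-0.41,-1.03,-6.99,0,0,0,0.55],[-0.41,-1.03,-6.99,0,0,0,0.55],[-0.41,-1.03,-6.99,0,0,0,0.55],[0,0,0,0,0,0,0.55],[0,0,0,0,0,0,0.55]]])

```text
clock: 5.03
ee_pos: [0.437, -0.3186, 0.1038]
tcp_rot: [[-0.755, 0.624, 0.202], [0.603, 0.781, -0.162], [-0.259, -0.0, -0.966]]
ft_force: [1.0, 0.4, 0.2]
width: 0.0505
grasp_force: 0.0
```

Run:
```python
from kin import *
np.set_printoptions(precision=4,suppress=True)
D=rec(); print(D[-1][0],D[-1][2],fit2(D,1e-3))
R=ori(-38.4,75)@np.diag([-1,-1,1.]); g=np.array([.4385,-.3192,.005])
a=g-R[:,2]*.03
rows(R,a,6,.55)
```

```text
[77.32427737102932, 34.775460176014114, -66.29999785299714, 119.85727857112398, 57.92025168845082, 44.28960725222689, 27.672290581152147] [0.437037122542841, -0.31864453297131873, 0.10381906387841756] (array([-0.0213,  0.3094, -0.1242,  0.4836, -0.1001,  0.0371,  0.2218,
        0.1149,  0.0371,  0.0554]), np.float64(0.017967400445121406))
[[-0.01, 0.0, -0.03, 4.0, 0.1, 11.0, 0.55], [-0.01, 0.0, -0.03, 4.0, 0.1, 11.0, 0.55], [-0.01, 0.0, -0.03, 4.0, 0.1, 11.0, 0.55], [-0.01, 0.0, -0.03, 4.0, 0.1, 11.0, 0.55], [-0.01, 0.0, -0.03, 4.0, 0.1, 11.0, 0.55], [-0.01, 0.0, -0.03, 4.0, 0.1, 11.0, 0.55]]
```

Emit:
servo_tool(rows=[[[0,0,0,4.0,0.1,11.0,0.55],[0,0,0,4.0,0.1,11.0,0.55],[0,0,0,4.0,0.1,11.0,0.55],[0,0,0,4.0,0.1,11.0,0.55],[0,0,0,4.0,0.1,11.0,0.55],[0,0,0,4.0,0.1,11.0,0.55],[0,0,0,0,0,0,0.55],[0,0,0,0,0,0,0.55]]])

```text
clock: 5.7
ee_pos: [0.4333, -0.3145, 0.0338]
tcp_rot: [[-0.756, 0.622, 0.202], [0.601, 0.783, -0.162], [-0.259, -0.001, -0.966]]
ft_force: [1.1, 0.8, 0.1]
width: 0.0509
grasp_force: 0.0
```

Run:
```python
from kin import *
np.set_printoptions(precision=4,suppress=True)
D=rec(); print(D[-1][0],D[-1][2])
R=ori(-38.4,75)@np.diag([-1,-1,1.]); g=np.array([.4385,-.3192,.005])
rows(R,g,4,.55)
c=shot('top','top2'); im=cv2.imread('pics/top2.png')[240:340,290:410]; a=cv2.resize(im,None,fx=4,fy=4,interpolation=cv2.INTER_CUBIC)
shot('side','side2'); im=cv2.imread('pics/side2.png')[200:300,290:365]; b=cv2.resize(im,None,fx=4,fy=4,interpolation=cv2.INTER_CUBIC); cv2.imwrite('pics/pre2.png',np.hstack([a,b]))
```

```text
[71.02019552243793, 39.23070567466389, -58.18631439596192, 124.03877646850607, 70.5051897920417, 38.76349131095098, 15.679899620662217] [0.4332587651760507, -0.3145028237656705, 0.0338422840583719]
[[-0.02, 0.01, -0.02, 0.2, -0.1, 7.4, 0.55], [-0.02, 0.01, -0.02, 0.2, -0.1, 7.4, 0.55], [-0.02, 0.01, -0.02, 0.2, -0.1, 7.4, 0.55], [-0.02, 0.01, -0.02, 0.2, -0.1, 7.4, 0.55]]
```

View pics/pre2.png

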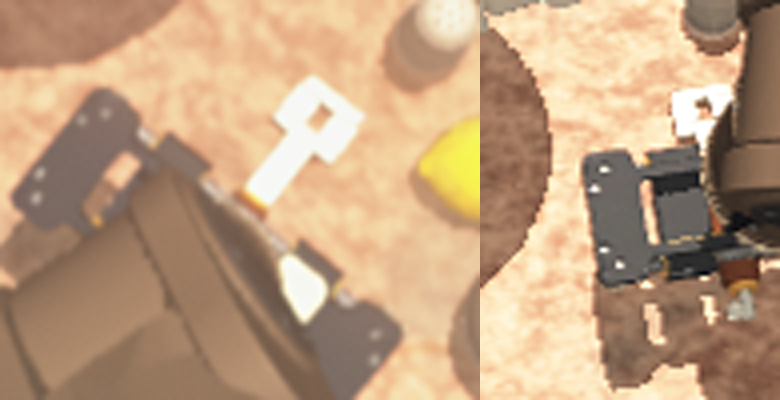

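The top view has the fingers at crop (182,155) and (320,255), so their midpoint (250,205) is on the key's axis. I'll go down and close.

Emit:
servo_tool(rows=[[[0,0,0,0.2,-0.1,7.4,0.55],[0,0,0,0.2,-0.1,7.4,0.55],[0,0,0,0.2,-0.1,7.4,0.55],[0,0,0,0.2,-0.1,7.4,0.55],[0,0,0,0,0,0,0.55],[0,0,0,0,0,0,0.1],[0,0,0,0,0,0,0.1],[0,0,0,0,0,0,0.1],[0,0,0,0,0,0,0.1],[0,0,0,0,0,0,0.1]]])

```text
clock: 6.63
ee_pos: [0.4386, -0.3194, 0.0054]
tcp_rot: [[-0.758, 0.62, 0.204], [0.598, 0.784, -0.163], [-0.261, -0.001, -0.965]]
ft_force: [0.2, 1.0, 1.0]
width: 0.0238
grasp_force: 30.0
```

```bash
cat >> kin.py <<'E'
# better position model: 12 offsets
Z0=np.array([0,0,.365, 0,.0,.395, 0.0,0,.385, .1,0,.3])
def fk3(q,y):
    R=rz(-q[0]); p=R@np.array([y[0],y[1],y[2]]); R=R@ry(q[1]); R=R@rz(-q[2]); p=p+R@y[3:6]
    R=R@ry(q[3]); p=p+R@y[6:9]; R=R@rz(-q[4])@ry(q[5]); p=p+R@y[9:12]; return R@rz(-q[6]+90),p
def fit3(D,w=1e-3):
    f=lambda y: np.r_[np.concatenate([fk3(q,y)[1]-np.array(p) for q,R,p in D]),w*(y-Z0)]
    r=least_squares(f,Z0); return r.x,np.abs(r.fun[:3*len(D)]).max()
E
python3 - <<'E'
from kin import *
np.set_printoptions(precision=4,suppress=True)
D=rec(); print(D[-1][0],D[-1][2],fit3(D))
R=np.array(D[-1][1]); print(R)
st=monitor.state(); print(st['width'],st['grasp_force'],st['ft_force'])
E
```

```text
[68.7446228906468, 42.07938836645569, -55.13903097448882, 124.20004878994774, 76.22494058664134, 37.666530882817995, 11.226125259733651] [0.43855317419443124, -0.31937010390607073, 0.005423097927722109] (array([ 0.    , -0.0364,  0.2721,  0.0001, -0.0083,  0.5575,  0.    ,
       -0.0083,  0.4276,  0.    , -0.0003,  0.3702]), np.float64(8.328336261687053e-06))
[[-0.7576  0.6202  0.2038]
 [ 0.5984  0.7845 -0.1629]
 [-0.2609 -0.0015 -0.9654]]
0.023750336774160347 29.9861142039299 [0.1984 1.0302 1.0358]
```

The grip is good (23.8 mm, 30 N), and the kinematic model now fits to microns. Next I'll plan the lift and staging.

```bash
cat > plan.py <<'E'
from kin import *
RG=np.array([[-0.7576,.6202,.2038],[.5984,.7845,-.1629],[-.2609,-.0015,-.9654]]); RG=Ro.from_matrix(RG).as_matrix(); PG=np.array([.43855,-.31937,.00542])
hk=np.arctan2(-RG[0,1],RG[1,1]); KX=np.array([np.cos(hk),np.sin(hk),0]); KR=np.c_[KX,[-KX[1],KX[0],0],[0,0,1]]
EYE=PG*[1,1,0]+KX*.0818+[0,0,.010]
KT=KR.T@RG                    # tool in key axes
ET=RG.T@(EYE-PG)              # eye in tool frame
def kr(beta,dyaw=0):
    b=np.radians(beta); Ez=rz(dyaw); x=Ez@(np.cos(b)*EX+np.sin(b)*EZ); y=Ez@EY; return np.c_[x,y,np.cross(x,y)]
def tool(eye,beta,dyaw=0): R=kr(beta,dyaw)@KT; return R,eye-R@ET
def eyenow():
    st=monitor.state(); R=np.array(st['tcp_rot']); return np.array(st['ee_pos'])+R@ET, R@KT.T
U=(-EX+EZ)/np.sqrt(2)
def onpeg(s,y,off=0): return cw(.054,y,.195)+U*s+off*(EX+EZ)/np.sqrt(2)   # s along peg from rail, off along key x
YF=None
def ik3(R,p,y,q0):
    f=lambda q:np.r_[(fk3(q,y)[1]-p)*10,(fk3(q,y)[0]-R).ravel(),1e-3*(np.array(q)-q0)/50]
    r=least_squares(f,np.clip(q0,LO+1,HI-1),bounds=(LO,HI)); return r.x,np.linalg.norm(fk3(r.x,y)[1]-p)*1000
E
python3 - <<'E'
from plan import *
np.set_printoptions(precision=3,suppress=True)
D=json.load(open('samples.json')); y,e=fit3(D); q=np.array(D[-1][0])
print('eye',EYE,wc(EYE),'ET',ET,'tcp cw',wc(PG))
seq=[(cw(-.20,-.16,.24),25),(cw(-.13,-.014,.25),45),(onpeg(.065,-.014),45),(onpeg(.02,-.014),45)]
for p,b in seq:
    R,t=tool(p,b); q,er=ik3(R,t,y,q); print(p,wc(t),q,er)
up=PG+[0,0,.12]
print('lift',rows(RG,up,4,.1,RG,PG,False)[0])
R1,t1=tool(*seq[0]); rows(R1,t1,8,.1,RG,up)
R2,t2=tool(*seq[1]); rows(R2,t2,8,.1,R1,t1)
E
```

```text
eye [ 0.503 -0.37   0.01 ] [ 0.159 -0.299  0.01 ] ET [-0.08  -0.     0.017] tcp cw [ 0.078 -0.309  0.005]
[ 0.348 -0.017  0.24 ] [-0.272 -0.16   0.201] [  3.904   5.278 -72.63  141.702  45.853  65.636 -55.251] 0.00019401480220191373
[0.501 0.036 0.25 ] [-0.185 -0.014  0.189] [-20.782  34.651 -50.903 132.25   70.941  92.693 -76.352] 4.8814348112996596e-05
[ 0.598 -0.062  0.241] [-0.047 -0.014  0.18 ] [ -5.309  33.794 -43.988 131.9    87.796  83.168 -67.119] 2.18185048417057e-05
[ 0.621 -0.085  0.209] [-0.015 -0.014  0.148] [ -3.264  38.01  -41.197 131.729  93.816  82.375 -69.268] 6.45971940388687e-06
lift [0.0, 0.0, 0.0, -7.8, -0.0, -29.0, 0.1]
[[0.4, -3.12, 0.77, 37.3, 23.7, -19.9, 0.1], [0.4, -3.12, 0.77, 36.5, 23.0, -22.1, 0.1], [0.4, -3.12, 0.77, 35.5, 22.4, -24.2, 0.1], [0.4, -3.12, 0.77, 34.5, 21.7, -26.3, 0.1], [0.4, -3.12, 0.77, 33.3, 21.1, -28.3, 0.1], [0.4, -3.12, 0.77, 31.9, 20.4, -30.2, 0.1], [0.4, -3.12, 0.77, 30.5, 19.8, -32.1, 0.1], [0.4, -3.12, 0.77, 29.0, 19.2, -33.8, 0.1]]
[[0.0, -2.5, 0.0, -7.4, 18.3, 8.2, 0.1], [0.0, -2.5, 0.0, -7.0, 18.3, 8.5, 0.1], [0.0, -2.5, 0.0, -6.6, 18.3, 8.8, 0.1], [0.0, -2.5, 0.0, -6.2, 18.3, 9.1, 0.1], [0.0, -2.5, 0.0, -5.8, 18.3, 9.4, 0.1], [0.0, -2.5, 0.0, -5.4, 18.3, 9.6, 0.1], [0.0, -2.5, 0.0, -5.0, 18.3, 9.8, 0.1], [0.0, -2.5, 0.0, -4.6, 18.3, 10.0, 0.1]]
```

Run:
```python
from plan import *
np.set_printoptions(precision=1,suppress=True)
D=json.load(open('samples.json')); y,e=fit3(D); q=np.array(D[-1][0])
up=PG+[0,0,.12]
R1,t1=tool(cw(-.12,-.19,.24),25)
for i in np.linspace(.25,1,4):
    q,er=ik3(RG@Ro.from_rotvec(Ro.from_matrix(RG.T@R1).as_rotvec()*i).as_matrix(),up+(t1-up)*i,y,q); print(q,er)
rows(R1,t1,14,.1,RG,up)
```

```text
[ 79.   23.2 -72.5 129.5  59.4  38.4  14.8] 4.956044724044285e-05
[ 73.4   8.9 -72.6 138.4  60.   30.2  -0. ] 2.9628358378886834e-05
[ 60.8  -4.1 -72.6 144.   56.2  29.1 -14.1] 5.16986631075892e-05
[ 31.2  -3.7 -72.6 145.1  53.4  47.9 -37.9] 0.00017507544847804624
[[0.23, -1.78, 0.44, 16.1, 10.7, -10.0, 0.1], [0.23, -1.78, 0.44, 15.9, 10.5, -10.5, 0.1], [0.23, -1.78, 0.44, 15.6, 10.4, -11.1, 0.1], [0.23, -1.78, 0.44, 15.3, 10.2, -11.6, 0.1], [0.23, -1.78, 0.44, 15.0, 10.1, -12.1, 0.1], [0.23, -1.78, 0.44, 14.7, 9.9, -12.6, 0.1], [0.23, -1.78, 0.44, 14.4, 9.7, -13.1, 0.1], [0.23, -1.78, 0.44, 14.1, 9.6, -13.6, 0.1], [0.23, -1.78, 0.44, 13.7, 9.4, -14.0, 0.1], [0.23, -1.78, 0.44, 13.3, 9.2, -14.5, 0.1], [0.23, -1.78, 0.44, 13.0, 9.1, -14.9, 0.1], [0.23, -1.78, 0.44, 12.6, 8.9, -15.4, 0.1], [0.23, -1.78, 0.44, 12.1, 8.8, -15.8, 0.1], [0.23, -1.78, 0.44, 11.7, 8.6, -16.2, 0.1]]
```

Run:
```python
from plan import *
np.set_printoptions(precision=1,suppress=True)
D=json.load(open('samples.json')); y,e=fit3(D); q=np.array(D[-1][0])
up=PG+[0,0,.12]
def go(R0,p0,R1,p1,q):
  for i in np.linspace(.25,1,4):
    q,er=ik3(R0@Ro.from_rotvec(Ro.from_matrix(R0.T@R1).as_rotvec()*i).as_matrix(),p0+(p1-p0)*i,y,q); print(q,round(er,3))
  return q
R1,t1=tool(cw(-.055,-.165,.24),25); R2,t2=tool(cw(-.06,-.014,.25),45)
q=go(RG,PG,RG,up,q);q=go(RG,up,R1,t1,q); q=go(R1,t1,R2,t2,q); print(t1,t2)
rows(R1,t1,12,.1,RG,up)
```

```text
[ 71.3  39.7 -58.5 123.1  70.2  39.4  16.7] 0.0
[ 73.9  37.6 -62.1 121.8  64.7  41.5  21.8] 0.0
[ 76.7  35.7 -65.7 120.2  59.7  43.9  26.4] 0.0
[ 79.5  33.9 -69.3 118.4  55.3  46.5  30.5] 0.0
[ 76.6  24.5 -70.6 127.6  59.7  39.3  15.1] 0.0
[ 70.7  15.2 -72.4 134.8  64.7  36.   -3.1] 0.0
[ 58.1   7.5 -72.6 139.5  67.   38.7 -21.4] 0.0
[ 37.4   6.8 -72.6 141.   65.4  52.1 -39.5] 0.0
[ 20.6  16.6 -68.8 140.   71.   67.1 -53.6] 0.0
[  8.4  24.3 -64.2 138.2  74.4  77.9 -62.2] 0.0
[ -0.6  30.8 -59.7 135.6  77.3  86.4 -67.8] 0.0
[ -7.4  36.5 -55.3 132.4  80.1  93.3 -71.3] 0.0
[ 0.4 -0.1  0.2] [0.5 0.  0.2]
[[0.27, -2.08, 0.51, 13.3, 13.9, -10.2, 0.1], [0.27, -2.08, 0.51, 13.1, 13.7, -10.7, 0.1], [0.27, -2.08, 0.51, 12.8, 13.6, -11.3, 0.1], [0.27, -2.08, 0.51, 12.5, 13.4, -11.8, 0.1], [0.27, -2.08, 0.51, 12.2, 13.2, -12.3, 0.1], [0.27, -2.08, 0.51, 11.9, 13.1, -12.8, 0.1], [0.27, -2.08, 0.51, 11.5, 12.9, -13.3, 0.1], [0.27, -2.08, 0.51, 11.1, 12.7, -13.7, 0.1], [0.27, -2.08, 0.51, 10.7, 12.6, -14.2, 0.1], [0.27, -2.08, 0.51, 10.3, 12.4, -14.6, 0.1], [0.27, -2.08, 0.51, 9.9, 12.3, -15.1, 0.1], [0.27, -2.08, 0.51, 9.5, 12.1, -15.5, 0.1]]
```

Feasible. I'll lift, then do the first leg.

Emit:
servo_tool(rows=[[[0,0,0,-4,0,-14.5,0.1],[0,0,0,-4,0,-14.5,0.1],[0,0,0,-4,0,-14.5,0.1],[0,0,0,-4,0,-14.5,0.1],[0,0,0,-4,0,-14.5,0.1],[0,0,0,-4,0,-14.5,0.1],[0,0,0,-4,0,-14.5,0.1],[0,0,0,-4,0,-14.5,0.1]]])

```text
clock: 7.3
ee_pos: [0.4388, -0.3195, 0.1262]
tcp_rot: [[-0.758, 0.62, 0.203], [0.598, 0.784, -0.163], [-0.26, -0.002, -0.966]]
ft_force: [-0.0, -0.9, -0.9]
width: 0.0238
grasp_force: 30.0
```

Emit:
servo_tool(rows=[[[0.27,-2.08,0.51,13.3,13.9,-10.2,0.1],[0.27,-2.08,0.51,13.1,13.7,-10.7,0.1],[0.27,-2.08,0.51,12.8,13.6,-11.3,0.1],[0.27,-2.08,0.51,12.5,13.4,-11.8,0.1],[0.27,-2.08,0.51,12.2,13.2,-12.3,0.1],[0.27,-2.08,0.51,11.9,13.1,-12.8,0.1],[0.27,-2.08,0.51,11.5,12.9,-13.3,0.1],[0.27,-2.08,0.51,11.1,12.7,-13.7,0.1],[0.27,-2.08,0.51,10.7,12.6,-14.2,0.1],[0.27,-2.08,0.51,10.3,12.4,-14.6,0.1],[0.27,-2.08,0.51,9.9,12.3,-15.1,0.1],[0.27,-2.08,0.51,9.5,12.1,-15.5,0.1]]])

```text
clock: 8.3
ee_pos: [0.396, -0.0725, 0.2027]
tcp_rot: [[-0.537, 0.71, 0.455], [0.541, 0.704, -0.46], [-0.648, -0.001, -0.762]]
ft_force: [0.9, 0.8, -1.1]
width: 0.024
grasp_force: 30.0
```

Run:
```python
from plan import *
np.set_printoptions(precision=3,suppress=True)
st=monitor.state(); print(st['joints'],st['ee_pos'],st['width'],st['grasp_force'],wc(eyenow()[0]))
R1,t1=tool(cw(-.055,-.165,.24),25); R2,t2=tool(cw(-.06,-.014,.25),45)
R0=np.array(st['tcp_rot']); print(t1, np.degrees(Ro.from_matrix(R0.T@R1).magnitude()))
rows(R2,t2,12,.1)
```

```text
[ 35.544   6.022 -70.648 141.064  65.047  51.608 -39.308] [ 0.396 -0.073  0.203] 0.02398614390503188 29.98271942138672 [-0.055 -0.165  0.242]
[ 0.396 -0.073  0.201] 0.23430943693616554
[[0.0, -1.65, 0.0, -0.1, 12.6, 1.5, 0.1], [0.0, -1.65, 0.0, -0.0, 12.6, 1.5, 0.1], [0.0, -1.65, 0.0, 0.0, 12.6, 1.5, 0.1], [0.0, -1.65, 0.0, 0.1, 12.6, 1.5, 0.1], [0.0, -1.65, 0.0, 0.1, 12.6, 1.5, 0.1], [0.0, -1.65, 0.0, 0.2, 12.6, 1.5, 0.1], [0.0, -1.65, 0.0, 0.2, 12.6, 1.5, 0.1], [0.0, -1.65, 0.0, 0.3, 12.6, 1.5, 0.1], [0.0, -1.65, 0.0, 0.3, 12.6, 1.5, 0.1], [0.0, -1.65, 0.0, 0.3, 12.6, 1.5, 0.1], [0.0, -1.65, 0.0, 0.4, 12.6, 1.5, 0.1], [0.0, -1.65, 0.0, 0.4, 12.6, 1.5, 0.1]]
```

Emit:
servo_tool(rows=[[[0,-1.65,0,-0.1,12.6,1.5,0.1],[0,-1.65,0,0,12.6,1.5,0.1],[0,-1.65,0,0,12.6,1.5,0.1],[0,-1.65,0,0.1,12.6,1.5,0.1],[0,-1.65,0,0.1,12.6,1.5,0.1],[0,-1.65,0,0.2,12.6,1.5,0.1],[0,-1.65,0,0.2,12.6,1.5,0.1],[0,-1.65,0,0.3,12.6,1.5,0.1],[0,-1.65,0,0.3,12.6,1.5,0.1],[0,-1.65,0,0.3,12.6,1.5,0.1],[0,-1.65,0,0.4,12.6,1.5,0.1],[0,-1.65,0,0.4,12.6,1.5,0.1]]])

```text
clock: 9.3
ee_pos: [0.5126, 0.0256, 0.1875]
tcp_rot: [[-0.354, 0.709, 0.61], [0.354, 0.705, -0.615], [-0.866, -0.002, -0.501]]
ft_force: [-0.3, 0.1, -1.4]
width: 0.0238
grasp_force: 30.0
```

Emit:
servo_tool(rows=[[[0,0,0,0,0,0,0.1],[0,0,0,0,0,0,0.1]]])

```text
clock: 9.47
ee_pos: [0.512, 0.0254, 0.187]
tcp_rot: [[-0.356, 0.709, 0.608], [0.355, 0.705, -0.614], [-0.864, -0.003, -0.503]]
ft_force: [0.1, -0.3, -0.4]
width: 0.0237
grasp_force: 30.0
```

Run:
```python
from plan import *
np.set_printoptions(precision=3,suppress=True)
st=monitor.state(); e,K=eyenow(); print(st['joints'],wc(st['ee_pos']),wc(e),'pitch',np.degrees(np.arcsin(K[2,0])),'ft',st['ft_force'])
S=5; ims=[]
for n in('side','top'):
    c=shot(n,n+'3'); u=proj(c,e); print(n,u); x,y=int(u[0])-38,int(u[1])-50
    x=max(x,0);y=max(y,0)
    im=cv2.resize(cv2.imread(f'pics/{n}3.png')[y:y+100,x:x+78],None,fx=S,fy=S,interpolation=cv2.INTER_CUBIC)
    cv2.drawMarker(im,tuple(int(k) for k in (u-[x,y]+.5)*S),(255,0,0),0,8,1); print(n,'origin',x,y); ims.append(im)
cv2.imwrite('pics/stage.png',np.hstack(ims))
```

```text
[ -6.862  36.92  -55.989 132.299  80.273  93.536 -71.194] [-0.115 -0.013  0.187] [-0.06  -0.013  0.248] pitch 44.68416294441579 ft [ 0.144 -0.296 -0.409]
side [209.689 282.124]
side origin 171 232
top [184.549 218.691]
top origin 146 168
```

View pics/stage.png

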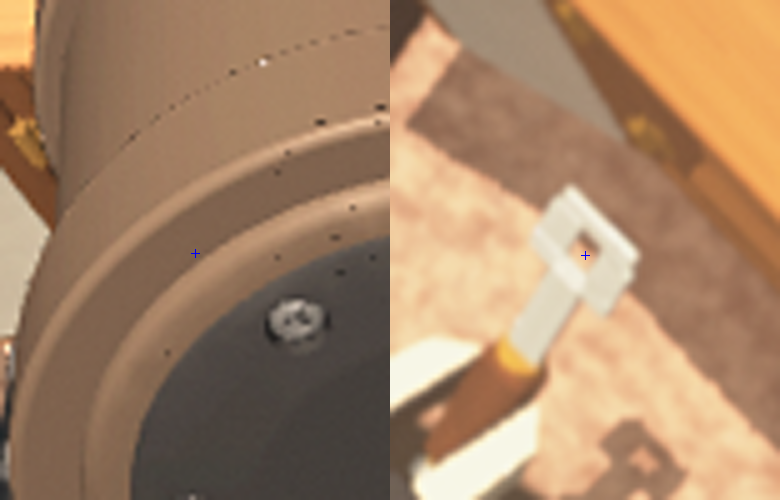

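The arm hides the side view. The top view shows the eye hole at crop (584,247), close to the predicted (585,255). The offset matches the top camera's bias seen at the grasp, so correcting the side camera the same way puts the hook at y ≈ -12.7 mm. I'll go in to just short of the tip.

```bash
cat >> plan.py <<'E'
def report(yh=-.0127):
    st=monitor.state(); e,K=eyenow(); b=cw(.054,yh,.195); d=e-b
    print('t %.2f s %.1f y %.1f off %.1f mm pitch %.1f yaw %.2f'%(st['clock'],d@U*1000,(e@EY-B0)*1000,d@(EX+EZ)/2**.5*1000,np.degrees(np.arcsin(K[2,0])),np.degrees(np.arctan2(K[1,0],K[0,0]))+45.2),
     'F(U,y,off)',[round(float(v),1) for v in (st['ft_force']@U,st['ft_force']@EY,st['ft_force']@(EX+EZ)/2**.5)],'torque',np.round(st['torque'],2),'w %.4f'%st['width'])
E
python3 - <<'E'
from plan import *
R,t=tool(onpeg(.062,-.0127,0),45); rows(R,t,8,.1); report()
v=R.T@-U; print('down-peg 1mm in tool',v.round(3),'EY in tool',(R.T@EY).round(3),'off',(R.T@(EX+EZ)/2**.5).round(3))
E
```

```text
[[0.0, -0.03, 0.01, -3.3, 0.2, 8.2, 0.1], [0.0, -0.03, 0.01, -3.3, 0.2, 8.2, 0.1], [0.0, -0.03, 0.01, -3.3, 0.2, 8.2, 0.1], [0.0, -0.03, 0.01, -3.3, 0.2, 8.2, 0.1], [0.0, -0.03, 0.01, -3.3, 0.2, 8.2, 0.1], [0.0, -0.03, 0.01, -3.3, 0.2, 8.2, 0.1], [0.0, -0.03, 0.01, -3.3, 0.2, 8.2, 0.1], [0.0, -0.03, 0.01, -3.3, 0.2, 8.2, 0.1]]
t 9.57 s 118.2 y -14.2 off -42.3 mm pitch 44.7 yaw 0.14 F(U,y,off) [-1.6, -0.2, -0.3] torque [ 0.86  0.69 -0.  ] w 0.0236
down-peg 1mm in tool [0.261 0.001 0.965] EY in tool [-0.     1.    -0.001] off [-0.965 -0.     0.261]
```

Emit:
servo_tool(rows=[[[0,-0.03,0.01,-3.3,0.2,8.2,0.1],[0,-0.03,0.01,-3.3,0.2,8.2,0.1],[0,-0.03,0.01,-3.3,0.2,8.2,0.1],[0,-0.03,0.01,-3.3,0.2,8.2,0.1],[0,-0.03,0.01,-3.3,0.2,8.2,0.1],[0,-0.03,0.01,-3.3,0.2,8.2,0.1],[0,-0.03,0.01,-3.3,0.2,8.2,0.1],[0,-0.03,0.01,-3.3,0.2,8.2,0.1],[0,0,0,0,0,0,0.1],[0,0,0,0,0,0,0.1],[0,0,0,0,0,0,0.1]]])

```text
clock: 10.48
ee_pos: [0.5626, -0.0236, 0.1777]
tcp_rot: [[-0.351, 0.71, 0.61], [0.353, 0.704, -0.616], [-0.867, -0.001, -0.498]]
ft_force: [0.1, -0.2, -0.1]
width: 0.0239
grasp_force: 30.0
```

Run:
```python
from plan import *
report()
R,t=tool(onpeg(.056,-.0127,0),45); rows(R,t,3,.1)
```

```text
t 10.48 s 62.0 y -12.1 off -0.1 mm pitch 45.0 yaw 0.02 F(U,y,off) [-0.2, -0.0, 0.1] torque [ 0.89  0.63 -0.03] w 0.0239
[[0.01, -0.0, 0.0, 0.5, -0.2, 2.0, 0.1], [0.01, -0.0, 0.0, 0.5, -0.2, 2.0, 0.1], [0.01, -0.0, 0.0, 0.5, -0.2, 2.0, 0.1]]
```

Emit:
servo_tool(rows=[[[0,0,0,0.5,-0.2,1.9,0.1],[0,0,0,0.5,-0.2,1.9,0.1],[0,0,0,0.5,-0.2,1.9,0.1],[0,0,0,0.26,0,0.97,0.1],[0,0,0,0.26,0,0.97,0.1],[0,0,0,0.26,0,0.97,0.1],[0,0,0,0.26,0,0.97,0.1],[0,0,0,0,0,0,0.1],[0,0,0,0,0,0,0.1]]])

```text
clock: 11.23
ee_pos: [0.5672, -0.0292, 0.1708]
tcp_rot: [[-0.351, 0.71, 0.61], [0.353, 0.704, -0.616], [-0.867, -0.001, -0.498]]
ft_force: [0.5, 0.3, -0.5]
width: 0.0234
grasp_force: 30.0
```

Run:
```python
from plan import *
report()
```

```text
t 11.23 s 52.0 y -12.8 off 0.1 mm pitch 45.0 yaw 0.01 F(U,y,off) [-0.4, 0.6, -0.3] torque [ 0.83  0.68 -0.01] w 0.0234
```

Emit:
servo_tool(rows=[[[0,0,0,0.26,0,0.97,0.1],[0,0,0,0.26,0,0.97,0.1],[0,0,0,0,0,0,0.1],[0,0,0,0,0,0,0.1]]])

```text
clock: 11.57
ee_pos: [0.5682, -0.0302, 0.1693]
tcp_rot: [[-0.351, 0.71, 0.61], [0.353, 0.704, -0.616], [-0.867, -0.001, -0.498]]
ft_force: [-0.6, -0.0, -1.0]
width: 0.0233
grasp_force: 30.0
```

Run:
```python
from plan import *
report()
```

```text
t 11.57 s 50.0 y -12.8 off 0.1 mm pitch 45.0 yaw 0.01 F(U,y,off) [-0.5, -0.4, -1.0] torque [0.91 0.65 0.02] w 0.0233
```

Emit:
servo_tool(rows=[[[0,0,0,0.26,0,0.97,0.1],[0,0,0,0.26,0,0.97,0.1],[0,0,0,0,0,0,0.1],[0,0,0,0,0,0,0.1]]])

```text
clock: 11.9
ee_pos: [0.5692, -0.0313, 0.1679]
tcp_rot: [[-0.351, 0.71, 0.61], [0.353, 0.704, -0.616], [-0.867, -0.001, -0.498]]
ft_force: [0.2, 0.2, -0.7]
width: 0.0234
grasp_force: 30.0
```

Run:
```python
from plan import *
report()
```

```text
t 11.90 s 47.9 y -12.8 off 0.1 mm pitch 45.0 yaw 0.02 F(U,y,off) [-0.6, 0.3, -0.5] torque [ 0.82  0.68 -0.03] w 0.0234
```

Emit:
servo_tool(rows=[[[0,0,0,0.26,0,0.97,0.1],[0,0,0,0.26,0,0.97,0.1],[0,0,0,0,0,0,0.1],[0,0,0,0,0,0,0.1]]])

```text
clock: 12.23
ee_pos: [0.5702, -0.0323, 0.1665]
tcp_rot: [[-0.351, 0.71, 0.61], [0.353, 0.704, -0.616], [-0.867, -0.001, -0.498]]
ft_force: [-0.5, 0.1, -0.9]
width: 0.0237
grasp_force: 30.0
```

Run:
```python
from plan import *
report()
```

```text
t 12.23 s 45.9 y -12.8 off 0.1 mm pitch 45.0 yaw 0.01 F(U,y,off) [-0.3, -0.3, -0.9] torque [0.78 0.63 0.03] w 0.0237
```

No contact with the plate 7 mm past the tip, so the peg should be in the eye. I'll confirm with a small sideways feel.

Emit:
servo_tool(rows=[[[0,0,0,0,0.7,0,0.1],[0,0,0,0,0.7,0,0.1],[0,0,0,0,0.7,0,0.1],[0,0,0,0,0,0,0.1],[0,0,0,0,0,0,0.1]]])

```text
clock: 12.65
ee_pos: [0.5714, -0.0312, 0.1665]
tcp_rot: [[-0.351, 0.711, 0.61], [0.353, 0.704, -0.617], [-0.867, -0.002, -0.498]]
ft_force: [-2.4, -2.2, -0.4]
width: 0.0237
grasp_force: 30.0
```

Run:
```python
from plan import *
report()
```

```text
t 12.65 s 45.9 y -11.2 off 0.2 mm pitch 45.0 yaw 0.00 F(U,y,off) [-0.1, -3.3, -0.4] torque [ 0.72  0.79 -0.86] w 0.0237
```

Emit:
servo_tool(rows=[[[0,0,0,0,-0.7,0,0.1],[0,0,0,0,-0.7,0,0.1],[0,0,0,0,-0.7,0,0.1],[0,0,0,0,-0.7,0,0.1],[0,0,0,0,-0.7,0,0.1],[0,0,0,0,0,0,0.1],[0,0,0,0,0,0,0.1]]])

```text
clock: 13.23
ee_pos: [0.5693, -0.0331, 0.1666]
tcp_rot: [[-0.351, 0.71, 0.611], [0.353, 0.704, -0.616], [-0.867, -0.001, -0.498]]
ft_force: [-0.5, -0.0, -0.6]
width: 0.024
grasp_force: 30.0
```

Run:
```python
from plan import *
report()
```

```text
t 13.23 s 46.1 y -14.0 off 0.1 mm pitch 45.0 yaw 0.02 F(U,y,off) [-0.2, -0.4, -0.7] torque [ 0.85  0.67 -0.  ] w 0.0240
```

The hook resists on one side only (-3.3 N), so the eye is on the peg. Its centre is near y = -13.3. I'll re-centre, raise slightly along the key, then push down the peg.

Emit:
servo_tool(rows=[[[0,0,0,-1.0,0.6,0.3,0.1],[0,0,0,-0.9,0,0.2,0.1],[0,0,0,0.39,0,1.45,0.1],[0,0,0,0.39,0,1.45,0.1],[0,0,0,0.39,0,1.45,0.1],[0,0,0,0.39,0,1.45,0.1],[0,0,0,0,0,0,0.1]]])

```text
clock: 13.82
ee_pos: [0.5736, -0.0371, 0.1634]
tcp_rot: [[-0.351, 0.71, 0.61], [0.353, 0.704, -0.616], [-0.867, -0.001, -0.498]]
ft_force: [0.2, 0.4, -0.6]
width: 0.0234
grasp_force: 30.0
```

Run:
```python
from plan import *
report()
```

```text
t 13.82 s 39.6 y -13.8 off 2.0 mm pitch 45.0 yaw 0.02 F(U,y,off) [-0.4, 0.4, -0.5] torque [ 0.92  0.66 -0.03] w 0.0234
```

Emit:
servo_tool(rows=[[[0,0,0,0.39,0,1.45,0.1],[0,0,0,0.39,0,1.45,0.1],[0,0,0,0.39,0,1.45,0.1],[0,0,0,0.39,0,1.45,0.1],[0,0,0,0,0,0,0.1]]])

```text
clock: 14.23
ee_pos: [0.5768, -0.04, 0.1595]
tcp_rot: [[-0.351, 0.71, 0.61], [0.353, 0.704, -0.616], [-0.868, -0.001, -0.497]]
ft_force: [0.5, -0.3, 1.0]
width: 0.024
grasp_force: 30.0
```

Run:
```python
from plan import *
report()
```

```text
t 14.23 s 33.9 y -13.6 off 2.4 mm pitch 45.0 yaw -0.00 F(U,y,off) [0.3, 0.2, 1.1] torque [0.54 0.39 0.02] w 0.0240
```

Emit:
servo_tool(rows=[[[0,0,0,0.39,0,1.45,0.1],[0,0,0,0.39,0,1.45,0.1],[0,0,0,0.39,0,1.45,0.1],[0,0,0,0,0,0,0.1]]])

```text
clock: 14.57
ee_pos: [0.5791, -0.0426, 0.1562]
tcp_rot: [[-0.351, 0.711, 0.61], [0.353, 0.704, -0.617], [-0.867, -0.001, -0.498]]
ft_force: [2.5, -2.7, 0.6]
width: 0.0235
grasp_force: 30.0
```

Run:
```python
from plan import *
report()
```

```text
t 14.57 s 29.2 y -13.8 off 2.4 mm pitch 45.0 yaw -0.02 F(U,y,off) [-2.2, -0.1, 3.0] torque [ 0.5   0.23 -0.05] w 0.0235
```

Emit:
servo_tool(rows=[[[0,0,0,0.39,0,1.45,0.1],[0,0,0,0.39,0,1.45,0.1],[0,0,0,0.39,0,1.45,0.1],[0,0,0,0,0,0,0.1]]])

```text
clock: 14.9
ee_pos: [0.581, -0.0444, 0.1525]
tcp_rot: [[-0.352, 0.71, 0.61], [0.353, 0.704, -0.616], [-0.867, -0.001, -0.499]]
ft_force: [-0.5, 0.5, -1.3]
width: 0.0237
grasp_force: 30.0
```

Run:
```python
from plan import *
report()
```

```text
t 14.90 s 24.6 y -13.7 off 1.7 mm pitch 45.0 yaw 0.04 F(U,y,off) [-0.5, -0.0, -1.4] torque [ 0.88  0.63 -0.05] w 0.0237
```

The force built to 3 N and then dropped away, which looks like the keeper snapping. I'll go a touch further, then pull back gently to check the lock.

Emit:
servo_tool(rows=[[[0,0,0,0.39,0,1.45,0.1],[0,0,0,0,0,0,0.1],[0,0,0,-0.39,0,-1.45,0.1],[0,0,0,-0.39,0,-1.45,0.1],[0,0,0,-0.39,0,-1.45,0.1],[0,0,0,0,0,0,0.1]]])

```text
clock: 15.4
ee_pos: [0.5795, -0.0426, 0.1553]
tcp_rot: [[-0.351, 0.71, 0.61], [0.353, 0.704, -0.616], [-0.867, -0.001, -0.498]]
ft_force: [1.6, -1.3, -2.5]
width: 0.0235
grasp_force: 30.0
```

Run:
```python
from plan import *
report()
```

```text
t 15.40 s 28.2 y -13.5 off 2.1 mm pitch 45.0 yaw 0.01 F(U,y,off) [-3.2, 0.2, -0.3] torque [1.13 0.88 0.07] w 0.0235
```

Emit:
servo_tool(rows=[[[0,0,0,-0.26,0,-0.97,0.1],[0,0,0,-0.13,0,-0.48,0.1],[0,0,0,0,0,0,0.1]]])

```text
clock: 15.65
ee_pos: [0.5789, -0.042, 0.1563]
tcp_rot: [[-0.351, 0.71, 0.61], [0.353, 0.704, -0.616], [-0.867, -0.001, -0.498]]
ft_force: [2.0, -0.8, -2.3]
width: 0.0234
grasp_force: 30.0
```

Run:
```python
from plan import *
report()
```

```text
t 15.65 s 29.6 y -13.5 off 2.1 mm pitch 45.0 yaw 0.01 F(U,y,off) [-3.0, 0.9, -0.2] torque [1.1  0.87 0.25] w 0.0234
```

The pull-back meets 3 N. I'll push back in well past the keeper, watching for a second snap.

Emit:
servo_tool(rows=[[[0,0,0,0.39,0,1.45,0.1],[0,0,0,0.26,0,0.97,0.1],[0,0,0,0,0,0,0.1]]])

```text
clock: 15.9
ee_pos: [0.5801, -0.0436, 0.1544]
tcp_rot: [[-0.351, 0.71, 0.61], [0.353, 0.704, -0.616], [-0.867, -0.001, -0.498]]
ft_force: [0.2, -0.8, -1.2]
width: 0.0237
grasp_force: 30.0
```

Run:
```python
from plan import *
report()
```

```text
t 15.90 s 26.9 y -13.7 off 2.2 mm pitch 45.0 yaw 0.01 F(U,y,off) [-1.3, -0.4, -0.4] torque [ 0.83  0.67 -0.  ] w 0.0237
```

Emit:
servo_tool(rows=[[[0,0,0,0.39,0,1.45,0.1],[0,0,0,0.39,0,1.45,0.1],[0,0,0,0.39,0,1.45,0.1],[0,0,0,0,0,0,0.1]]])

```text
clock: 16.23
ee_pos: [0.5824, -0.0459, 0.1511]
tcp_rot: [[-0.351, 0.71, 0.61], [0.353, 0.704, -0.616], [-0.867, -0.001, -0.498]]
ft_force: [0.0, -0.4, -0.4]
width: 0.024
grasp_force: 30.0
```

Run:
```python
from plan import *
report()
c=shot('top','top4'); u=proj(c,np.array(monitor.state()['ee_pos'])); x,y=int(u[0])-70,int(u[1])-60
cv2.imwrite('pics/hung.png',cv2.resize(cv2.imread('pics/top4.png')[y:y+110,x:x+140],None,fx=5,fy=5,interpolation=cv2.INTER_CUBIC))
```

```text
t 16.23 s 22.2 y -13.8 off 2.1 mm pitch 45.0 yaw 0.01 F(U,y,off) [-0.5, -0.3, -0.0] torque [ 0.87  0.73 -0.04] w 0.0240
```

There was no second bump, so the keeper is up behind the eye. I'll lower slightly so the eye rests on the peg, part-open, and back straight out.

Emit:
servo_tool(rows=[[[0,0,0,1.5,0,-0.4,0.1],[0,0,0,1.5,0,-0.4,0.1],[0,0,0,0,0,0,0.1],[0,0,0,0,0,0,0.45],[0,0,0,0,0,0,0.45],[0,0,0,0,0,0,0.45],[0,0,0,0,0,0,0.45],[0,0,0,0,0,0,0.45],[0,0,0,0,0,0,0.45],[0,0,0,0,0,0,0.45]]])

```text
clock: 17.12
ee_pos: [0.5808, -0.0441, 0.1492]
tcp_rot: [[-0.351, 0.71, 0.61], [0.353, 0.704, -0.616], [-0.867, -0.001, -0.498]]
ft_force: [-0.1, -0.4, -0.6]
width: 0.0411
grasp_force: 0.0
```

Emit:
servo_tool(rows=[[[0,0,0,2.5,0,-4.3,0.45],[0,0,0,5,0,-8.7,0.45],[0,0,0,5,0,-8.7,0.45],[0,0,0,5,0,-8.7,0.45],[0,0,0,5,0,-8.7,0.45],[0,0,0,5,0,-8.7,0.45],[0,0,0,5,0,-8.7,0.45],[0,0,0,5,0,-8.7,0.45],[0,0,0,0,0,-10,0.45],[0,0,0,0,0,-10,0.45],[0,0,0,0,0,-10,0.45],[0,0,0,0,0,0,0.45]]])

```text
clock: 18.12
ee_pos: [0.5091, 0.0297, 0.1651]
tcp_rot: [[-0.351, 0.709, 0.612], [0.353, 0.706, -0.614], [-0.867, 0.001, -0.498]]
ft_force: [-0.3, 0.1, 0.6]
width: 0.0414
grasp_force: 0.0
```

Run:
```python
from plan import *
st=monitor.state(); print(st['ee_pos'],wc(st['ee_pos']),st['ft_force'],st['width'],st['joints'])
a=[]
for n,(x,y) in(('side',(100,190)),('top',(115,112))):
    c=shot(n,n+'5'); a.append(cv2.resize(cv2.imread(f'pics/{n}5.png')[y:y+145,x:x+160],None,fx=2.5,fy=2.5,interpolation=cv2.INTER_CUBIC))
cv2.imwrite('pics/after.png',np.hstack(a))
```

```text
[0.50909982 0.029699   0.1650945 ] [-0.12004439 -0.01253074  0.1650945 ] [-0.3299393   0.09179484  0.62144339] 0.04142447725886988 [ -8.91719391  40.39761425 -55.0685546  133.09346615  81.29281782
  95.12500245 -75.45292758]
```

View pics/after.png

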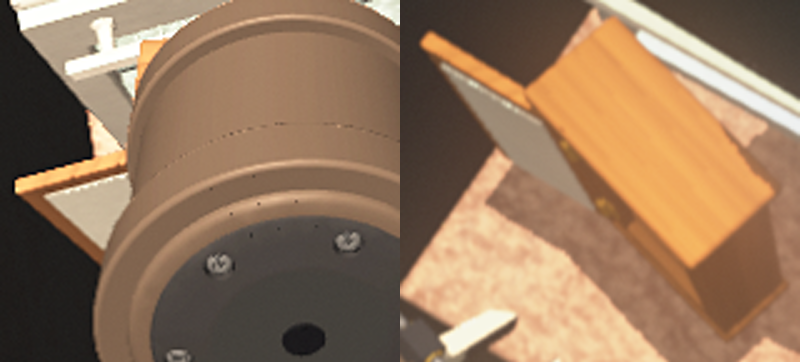

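The gripper is empty and clear, and the key isn't on the worktop. The arm hides the inside, so I'll move it aside and check with the side depth numerically.

Emit:
servo_tool(rows=[[[0,1.65,0,0,-12.6,-1.5,0.45],[0,1.65,0,0,-12.6,-1.5,0.45],[0,1.65,0,0,-12.6,-1.5,0.45],[0,1.65,0,0,-12.6,-1.5,0.45],[0,1.65,0,0,-12.6,-1.5,0.45],[0,1.65,0,0,-12.6,-1.5,0.45],[0,1.65,0,0,-12.6,-1.5,0.45],[0,1.65,0,0,-12.6,-1.5,0.45],[0,1.65,0,0,-12.6,-1.5,0.45],[0,1.65,0,0,-12.6,-1.5,0.45],[0,1.65,0,0,-12.6,-1.5,0.45],[0,1.65,0,0,-12.6,-1.5,0.45]]])

```text
clock: 19.22
ee_pos: [0.3917, -0.0697, 0.1753]
tcp_rot: [[-0.537, 0.711, 0.454], [0.541, 0.704, -0.46], [-0.646, -0.001, -0.763]]
ft_force: [0.1, -0.5, 0.6]
width: 0.0411
grasp_force: 0.0
```

Emit:
servo_tool(rows=[[[0,0,0,0,-12,0,0.45],[0,0,0,0,-12,0,0.45],[0,0,0,0,-12,0,0.45],[0,0,0,0,-12,0,0.45],[0,0,0,0,-12,0,0.45],[0,0,0,0,-12,0,0.45],[0,0,0,0,-12,0,0.45],[0,0,0,0,-12,0,0.45],[0,0,0,0,0,0,0.45],[0,0,0,0,0,0,0.45]]])

```text
clock: 20.05
ee_pos: [0.3415, -0.1332, 0.1964]
tcp_rot: [[-0.54, 0.723, 0.431], [0.552, 0.691, -0.467], [-0.635, -0.015, -0.772]]
ft_force: [-0.1, 0.2, 0.4]
width: 0.0416
grasp_force: 0.0
```

Run:
```python
from plan import *
st=monitor.state(); print(wc(st['ee_pos']),st['joints'].round(1))
c=shot('side','side6'); o=load('side0')
d=o['range_z']-c['range_z']; n=0
for v in range(246,300):
    us=[u for u in range(185,250) if d[v,u]>.008 and c['range_z'][v,u]>0]
    if us:
        p=[wc(pt(c,u,v,float(c['range_z'][v,u]))) for u in us]; m=np.median(p,0)*1000
        if v%2==0: print(v,us[0],us[-1],len(us),m.round(),c['image'][v,us[len(us)//2]])
```

```text
[-0.12255981 -0.24624182  0.19643422] [ 62.5 -10.3 -72.6 147.2  60.8  26.8 -21. ]
248 218 225 8 [ 44. -16. 167.] [141 134 120]
250 219 226 8 [ 44. -16. 158.] [141 134 119]
252 219 229 11 [ 44. -18. 148.] [141 136 123]
254 199 230 13 [ 41. -16. 144.] [191 132  68]
256 219 231 13 [ 37. -18. 141.] [174 121  61]
258 219 231 13 [ 35. -17. 134.] [79 42 30]
260 220 232 13 [ 34. -18. 125.] [76 43 28]
262 221 233 13 [ 33. -19. 115.] [74 41 28]
264 222 233 12 [ 32. -18. 105.] [71 40 29]
266 223 233 11 [ 31. -17.  96.] [76 42 28]
268 224 232 9 [ 31. -16.  85.] [68 36 25]
270 225 231 5 [ 35. -14.  60.] [155 119  89]
288 241 241 1 [ -1. -39.  35.] [139  84  50]
294 209 235 2 [-6. 10. 10.] [146 105  82]
298 230 230 1 [-15.  -9.   6.] [152 110  86]
```

The depth shows the key hanging vertically at y ≈ -16 mm, with its grip at z ≈ 115 mm and the eye well below the keeper. Joints 3 and 4 are close to their limits, so I'll ease off them before handing in.

Emit:
servo_tool(rows=[[[0,0,0,0,12,0,0.45],[0,0,0,0,12,0,0.45],[0,0,0,0,12,0,0.45],[0,0,0,0,12,0,0.45],[0,0,0,0,0,0,0.45],[0,0,0,0,0,0,0.45],[0,0,0,0,0,0,0.45]]])

```text
clock: 20.68
ee_pos: [0.3766, -0.0963, 0.1939]
tcp_rot: [[-0.548, 0.716, 0.433], [0.549, 0.698, -0.459], [-0.631, -0.014, -0.776]]
ft_force: [-0.4, 0.2, -1.1]
width: 0.041
grasp_force: 0.0
```

Run:
```python
from plan import *
st=monitor.state(); print(wc(st['ee_pos']),st['joints'].round(1)); print(job.job_done())
```

```text
[-0.12402414 -0.19538006  0.1939312 ] [ 42.8   3.2 -71.6 143.3  64.9  45.9 -35.5]
the job is handed in; nothing more can be done
None
```

The key is hanging on the hook with its eye past the sprung keeper (a gentle pull-back met about 3 N); the gripper let go and backed clear, and I handed the job in at about 21 s.

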